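# Set the thumbscrews of a rod-lathe chuck, a quarter turn each

### The job

A fishing rod's cork butt sits loose in the chuck of the rod-winding lathe. Go round the rim in the order red, yellow, blue: screw each knob in clockwise until you feel its pad just touch the cork, then give it one quarter turn more and go on to the next, turning the chuck by hand to bring that one up to the top. Do not overtighten, or the cork is crushed, and leave the other things on the bench where they are.

Things in the scene. Friction and masses are not known exactly. Their poses are not given: they have to be found in the camera images.
- spindle (a point): Middle of the chuck: on the spindle axis, 125 mm above the bench, in the plane of the three thumbscrews. Its y axis is the spindle axis and points to the motor; the rod leaves the other way; z is up, x points away from the robot.
- lathe: The rod-winding lathe, fixed to the bench: aluminium rail, motor (begins 80 mm from the chuck's middle, reaches 42 mm above the spindle axis), two roller stands. Origin on the bench, 125 mm straight below spindle. Its chuck is an aluminium cup 90 mm across, its rim from 14 mm on the rod side of the thumbscrew plane to 28 mm on the motor side.
- chuck (a joint): Angle (rad) of the chuck. It turns without limit either way against a drag of about 0.22 N m and stays where left; rod and screws turn with it. 0: red knob straight up; growing: the top moves along the spindle point's +x, away from the robot. A knob can be turned from above when it is near the top; to turn the chuck, push a knob sideways.
- screw_red: Thumbscrew with a fluted red knob 24 mm across, 20 mm high, on an 8 mm shank. Origin: centre of the knob's outer face, 77 mm from the spindle axis, square to it through spindle; z points outward. A white line on the face turns with it. At chuck angle 0 it points straight up. Clockwise, seen from outside, drives it in.
- screw_yellow: Thumbscrew with a fluted yellow knob 24 mm across, 20 mm high, on an 8 mm shank. Origin: centre of the knob's outer face, 77 mm from the spindle axis, square to it through spindle; z points outward. A white line on the face turns with it. It sits 120 degrees behind the red one: at chuck angle +2.094 it points straight up. Clockwise, seen from outside, drives it in.
- screw_blue: Thumbscrew with a fluted blue knob 24 mm across, 20 mm high, on an 8 mm shank. Origin: centre of the knob's outer face, 77 mm from the spindle axis, square to it through spindle; z points outward. A white line on the face turns with it. It is 120 degrees behind yellow: at chuck angle +4.189 (or -2.094) it points straight up. Clockwise, seen from outside, drives it in.
- rod: Rod butt with a cork grip, 26 mm across, not quite round. Origin on its axis at the screws. A knob turns with a drag of 0.5 N m (it stays where left). Its pad meets the cork 0.3 to 1.7 rad from the start, differently for each; past that each radian adds about 12 N of pad force (19 N at a quarter turn) and 0.155 N m to the torque felt in turning. Over 31 N crushes the cork.
- mug: White mug with pens, 82 mm across, 95 mm high, standing behind the lathe: leave it. Origin at its foot.
- glue: White glue bottle with a green cap, 60 mm across, 160 mm high, behind the lathe: leave it. Origin at its foot.
- tape: Yellow tape roll, 92 mm across, 25 mm high, lying on the bench: leave it. Origin at its underside.
- spool_a: Red thread spool, 34 mm across, 44 mm high, standing before the lathe: leave it. Origin at its foot.
- spool_b: Green thread spool, 34 mm across, 44 mm high, standing before the lathe: leave it. Origin at its foot.
- sanding_block: Cork sanding block, 90 x 55 x 28 mm, lying before the lathe: leave it. Origin at its underside.

How it is judged:
By the outcome, as a careful person would: the job done as asked, in the order asked, and still so for the second after the job is handed in, with the robot touching nothing.
It also fails if it takes over 72 s, if anything falls off the work surface, if the arm or the gripper's body presses on something with over 40 N, if the wrist force passes 120 N, or if a joint passes its speed limit or range.

### The arm

A 7-joint arm with a two-finger parallel gripper is mounted at the origin on the work surface. World frame = base frame: x ahead of the robot, y to its left, z up, the work surface at z = 0. Lengths are in m, angles in rad, forces in N, time in s.
With the tool pointing down it reaches from about 0.35 to 0.9 m from the base axis. Payload 19.9 kg.
Tool frame: the origin (TCP) lies midway between the tips of the shut fingers; the grasp point (between the pads) lies 19 mm behind it; z points along the fingers, y is the line along which they close (so a half turn about z gives the same grasp; the last joint's range is limited). The gripper opens to 94 mm and grips with 3 to 60 N. Pads are 16 mm wide; open, the fingers measure 119 mm over their backs; the gripper's body (75 mm by 177 mm) begins 78 mm behind the grasp point.
Start: joints at [1.181, 0.417, -0.01, 1.614, 0.005, 1.111, -0.053], TCP at [0.214, -0.587, 0.178] pointing down, gripper open.
Joint ranges: [-2.81, 2.81], [-0.39, 2.02], [-1.27, 1.25], [0.06, 2.57], [-1.19, 4.33], [0.19, 2], [-2.82, 2.82]. Speed limits (rad/s): [1.89, 1.89, 2.39, 2.39, 3.01, 3.01, 3.01].

### API

Orientations are given as a unit quaternion [x, y, z, w].
In Python, from station import readout, cams, r gives the robot as it stands.
- The arm moves only by the tool apply_moves, never from a script. Its argument "commands" is a list of rows, each an object with "linear": the shift along the world's x, y, z in cm, a list of three; "roll": the turn about the world's z in degrees. A call has exactly 5 rows; each row is the pose to reach, as a shift and turn from the pose commanded when the call began; what a row does not reach only later rows make up. A row lasts 1/8 s, in which the tool goes at most 62.5 mm and 10.7 degrees, less where a joint would pass 70% of its speed; a pose out of reach is approached as far as the arm can. A call with a gripper value outside its range is refused whole. "fingers" is the opening, from -1 (shut) to 1 (fully open), set as the call begins (left out, the last holds). The fingers move at their own pace and stop on an object; "squeeze" is the grip in N (left out, the last holds). Time passes only in rows, so rows that repeat a pose let the fingers close, or fill a call up. It gives the time, the measured TCP pose, the force, the opening and the grip force at its end, in the units of the state.
- readout.get_obs(): the state, without advancing time (a new reading comes with each control period).
- cams.capture(name): name is "scene" or "top" or "wrist"; returns the picture (420x560x3 uint8, red, green, blue); there is no depth.
- cams.camera_info(name): a dict with "vertical_fov" (degrees; the focal length in pixels is half the picture's height over the tangent of half this angle, whatever the lens; pixels are square), "cx", "cy" (the principal point, pixels), "position" and "rotation" of the camera in the world; the wrist camera has in their place "hand_eye" (4x4, takes a point from camera to tool coordinates, whose origin is the TCP and whose axes are the flange's). Camera axes: x right, y down, z forward; pixel columns grow to the right and rows downward; lengths in m; the calibration is good to about 2 mm. A picture is of the moment at which its call begins: read the wrist's pose just before it. camera_info takes no time and is no camera call.
- r.finish_job(): hands the job in; it is judged then, once.
The state is a dict: "t": time; "q": joint angles; "dq": joint speeds; "joint_efforts": joint torques, N m; "eef_pos": TCP position; "tool_rot": TCP orientation; "force": force on the tool from outside, world axes, zero at the start; "torque": the same for the moment, N m; "width": finger opening in m; "grip_force": force on a finger pad.
Only numpy, scipy, OpenCV 4.12 (cv2) and the standard library are available. Lean on these libraries where they do the work, as an engineer would, in place of code of your own. Each camera call takes 0.05 s, during which the arm holds its last target. There are 200 camera calls.

## Working session

There is one attempt and no reset: what is moved stays moved. The work goes in short steps, Python scripts to look and compute and a tool call to move; the robot and the scene stay as the last step left them, time stands still between calls to the robot, and variables do not carry over. Pictures are saved under pics/ and viewed, at most 10 in all, crops included, and the job is handed in when it is done.

Besides the shell and the picture viewer there is one more tool, called after "Emit:" as a command line: name --argument value ..., lists and objects as JSON in quotes. apply_moves: Moves the arm, as the interface text tells. Its arguments: {"type":"object","properties":{"commands":{"type":"array","items":{"type":"object","properties":{"linear":{"type":"array","items":{"type":"number"}},"roll":{"type":"number"}}}},"fingers":{"type":"number"},"squeeze":{"type":"number"}},"required":["commands"]}

```bash
mkdir -p pics; ls
python3 - <<'E'
from station import readout,cams,r
import cv2,numpy as np
o=readout.get_obs(); print({k:np.round(v,3).tolist() for k,v in o.items()})
a=cams.capture("scene");b=cams.capture("top")
cv2.imwrite("pics/scene0.png",a[...,::-1]);cv2.imwrite("pics/top0.png",b[...,::-1])
for n in("scene","top","wrist"):print(n,cams.camera_info(n))
E
```

```text
pics
{'t': 0.0, 'q': [1.181, 0.418, -0.01, 1.614, 0.005, 1.111, -0.053], 'dq': [-0.001, 0.002, -0.001, 0.002, -0.001, 0.0, -0.001], 'joint_efforts': [0.001, -85.123, 0.641, -42.599, -0.048, 0.019, 0.0], 'eef_pos': [0.213, -0.587, 0.177], 'tool_rot': [0.985, 0.174, -0.0, -0.001], 'force': [0.257, -0.04, -0.54], 'torque': [0.006, -0.056, -0.037], 'grip_force': 0.0, 'width': 0.094}
scene {'vertical_fov': 45.58988040799751, 'cx': 279.04576957636027, 'cy': 207.48154715275356, 'position': array([ 1.01962423, -0.50433046,  1.01642211]), 'rotation': array([ 0.88251254,  0.31318818, -0.11611911, -0.33106061])}
top {'vertical_fov': 48.861784597167585, 'cx': 283.0239378340541, 'cy': 213.35807879198, 'position': array([0.33680695, 0.06848936, 1.34551379]), 'rotation': array([ 0.70943004, -0.6988801 ,  0.06483479, -0.06381276])}
wrist {'vertical_fov': 67.0203773838858, 'cx': 280.12226051972186, 'cy': 208.61129916732057, 'hand_eye': array([[-1.57618191e-04, -9.68288637e-01, -2.49834126e-01,
         7.22666537e-02],
       [ 9.99999736e-01, -3.29839982e-04,  6.47478230e-04,
         2.16276167e-04],
       [-7.09351096e-04, -2.49833958e-01,  9.68288434e-01,
        -2.07404919e-01],
       [ 0.00000000e+00,  0.00000000e+00,  0.00000000e+00,
         1.00000000e+00]])}
```

View pics/scene0.png

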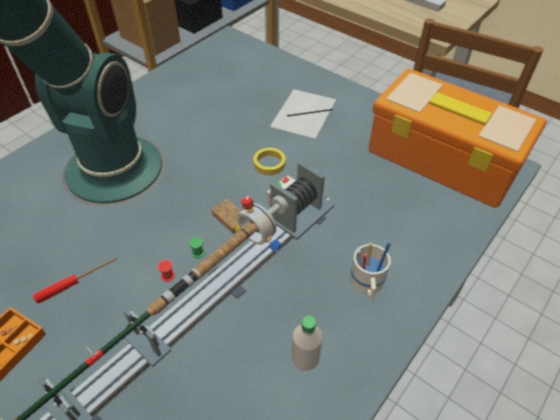

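View pics/top0.png

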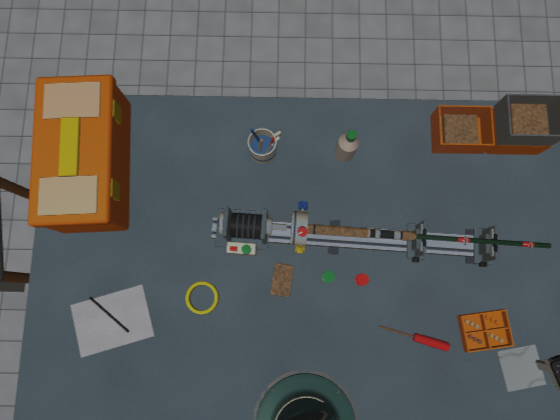

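Scene view: red knob near the top at (248,203). Top view: red at (302,231), yellow at (299,250) on the robot side, blue at (303,206) on the far side, and the rod runs right from (315,229) to (550,244). Next I'll triangulate.

```bash
cat > h.py <<'E'
from station import readout,cams,r
import cv2,numpy as np
from scipy.spatial.transform import Rotation as R
def campose(n,obs=None):
    i=cams.camera_info(n); f=210/np.tan(np.radians(i['vertical_fov']/2))
    if n=='wrist':
        H=i['hand_eye'];T=R.from_quat(obs['tool_rot']).as_matrix()
        return f,i['cx'],i['cy'],T@H[:3,3]+obs['eef_pos'],T@H[:3,:3]
    return f,i['cx'],i['cy'],np.array(i['position']),R.from_quat(i['rotation']).as_matrix()
def ray(c,u,v):
    d=c[4]@np.array([(u-c[1])/c[0],(v-c[2])/c[0],1]);return c[3],d/np.linalg.norm(d)
def proj(c,p):
    q=c[4].T@(np.array(p)-c[3]);return np.array([c[1]+c[0]*q[0]/q[2],c[2]+c[0]*q[1]/q[2]])
def plane(c,uv,z):
    o,d=ray(c,*uv);return o+d*(z-o[2])/d[2]
def tri(rs):
    A=sum(np.eye(3)-np.outer(d,d) for o,d in rs);b=sum((np.eye(3)-np.outer(d,d))@o for o,d in rs)
    return np.linalg.solve(A,b)
HUE={'red':[(0,8),(172,180)],'yellow':[(22,34)],'blue':[(105,125)],'green':[(50,80)]}
def blobs(img,col,box,smin=130,vmin=60):
    h=cv2.cvtColor(img,cv2.COLOR_RGB2HSV);m=np.zeros(h.shape[:2],np.uint8)
    for a,b in HUE[col]: m|=cv2.inRange(h,(a,smin,vmin),(b,255,255))
    k=np.zeros_like(m);u0,u1,v0,v1=box;k[v0:v1,u0:u1]=1;m*=k
    n,l,s,c=cv2.connectedComponentsWithStats(m)
    return sorted([(int(s[i,4]),c[i].round(1).tolist(),s[i,:4].tolist()) for i in range(1,n) if s[i,4]>4],reverse=True),m
E
python3 - <<'E'
from h import *
a=cv2.imread("pics/scene0.png")[...,::-1].copy();b=cv2.imread("pics/top0.png")[...,::-1].copy()
cs,ct=campose('scene'),campose('top')
P={}
for c in('red','yellow','blue'):
    x=blobs(a,c,(225,300,190,250))[0][:3];y=blobs(b,c,(285,320,195,262))[0][:3];print(c,x,y)
    if x and y:
        print(tri([ray(cs,*x[0][1]),ray(ct,*y[0][1])]).round(4))
# rod axis at z=.125 from top view: dark green rod ends
for uv in((340,230.5),(400,235),(546,244.5)):print(plane(ct,uv,.125).round(4))
cv2.imwrite("pics/crop0.png",np.hstack([cv2.resize(a[175:265,200:300],None,fx=4,fy=4,interpolation=2),cv2.resize(b[190:280,270:370],None,fx=4,fy=4,interpolation=2)])[...,::-1])
E
```

```text
red [(96, [247.0, 203.1], [242, 198, 11, 12])] [(58, [302.5, 230.8], [298, 227, 10, 9])]
[0.5058 0.0193 0.1928]
yellow [(28, [236.8, 227.7], [235, 224, 5, 8])] [(58, [299.2, 248.7], [295, 245, 9, 8])]
[0.4703 0.0203 0.0785]
blue [(69, [275.0, 244.8], [270, 240, 12, 10])] [(64, [302.6, 204.6], [298, 201, 10, 9])]
[0.5889 0.0157 0.1139]
[ 0.5175 -0.0843  0.125 ]
[ 0.5078 -0.244   0.125 ]
[ 0.4882 -0.6312  0.125 ]
```

View pics/crop0.png

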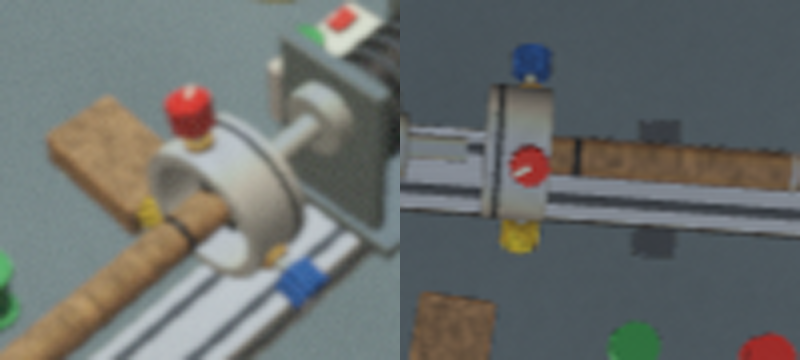

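Emit:
apply_moves --commands '[{"linear": [2, 4, 4], "roll": -4}, {"linear": [4, 10, 8], "roll": -8}, {"linear": [7, 16, 12], "roll": -12}, {"linear": [10, 22, 14], "roll": -16}, {"linear": [12, 27, 14], "roll": -20}]' --fingers 1

```text
t: 0.72
eef_pos: [0.3247, -0.3381, 0.3153]
tool_rot: [1.0, -0.001, 0.0, 0.001]
force: [1.2, -0.7, 0.2]
width: 0.0938
grip_force: 0.0
```

Emit:
apply_moves --commands '[{"linear": [3, 6, 0], "roll": -3}, {"linear": [5, 12, 0], "roll": -3}, {"linear": [7, 18, 0], "roll": -3}, {"linear": [9, 24, 0], "roll": -3}, {"linear": [11, 30, 0], "roll": -3}]'

```text
t: 1.35
eef_pos: [0.4316, -0.0449, 0.3142]
tool_rot: [1.0, -0.026, 0.0, 0.0]
force: [1.3, -0.8, -0.8]
width: 0.0942
grip_force: 0.0
```

Emit:
apply_moves --commands '[{"linear": [3.7, 3.8, 0], "roll": 0}, {"linear": [3.7, 3.8, 0], "roll": 0}, {"linear": [3.7, 3.8, 0], "roll": 0}, {"linear": [3.7, 3.8, 0], "roll": 0}, {"linear": [3.7, 3.8, 0], "roll": 0}]'

```text
t: 1.98
eef_pos: [0.4682, -0.0096, 0.3143]
tool_rot: [1.0, -0.027, 0.0, 0.0]
force: [-0.8, -0.5, 0.9]
width: 0.0943
grip_force: 0.0
```

```bash
cat > look.py <<'E'
from h import *
import sys
o=readout.get_obs();w=cams.capture('wrist');c=campose('wrist',o)
cv2.imwrite(f"pics/{sys.argv[1]}.png",w[...,::-1])
print(np.round(o['t'],2),'q7',o['q'].round(2) if hasattr(o['q'],'round') else o['q'],'p',np.round(o['eef_pos'],4),'yaw',(lambda m:np.degrees(np.arctan2(m[1,0],m[0,0])).round(1))(R.from_quat(o['tool_rot']).as_matrix()))
for k in('red','yellow','blue'):
    for s,uv,bb in blobs(w,k,(0,560,0,420))[0][:2]:print(k,s,uv,bb,plane(c,uv,.2).round(4))
E
python3 look.py w1
```

```text
1.98 q7 [ 0.48  0.04 -0.54  1.78  0.02  1.32 -1.69] p [ 0.4682 -0.0096  0.3143] yaw -3.1
red 466 [249.0, 162.8] [235, 150, 26, 28] [0.5071 0.0193 0.2   ]
red 426 [373.2, 215.4] [360, 202, 26, 26] [ 0.445 -0.107  0.2  ]
yellow 1473 [106.4, 258.4] [77, 232, 60, 54] [0.412  0.1828 0.2   ]
yellow 109 [64.9, 350.2] [60, 338, 14, 25] [0.2989 0.254  0.2   ]
blue 380 [253.5, 86.7] [244, 77, 20, 22] [0.5789 0.0094 0.2   ]
```

Emit:
apply_moves --commands '[{"linear": [1, 1, 0], "roll": 10}, {"linear": [2, 2, 0], "roll": 20}, {"linear": [3, 2.9, 0], "roll": 30}, {"linear": [3.9, 2.9, 0], "roll": 40}, {"linear": [3.9, 2.9, 0], "roll": 50}]'

```text
t: 2.65
eef_pos: [0.5077, 0.02, 0.314]
tool_rot: [0.916, 0.401, -0.0, -0.0]
force: [0.7, 0.6, 0.0]
width: 0.0942
grip_force: 0.0
```

Emit:
apply_moves --commands '[{"linear": [0, 0, 0], "roll": 10}, {"linear": [0, 0, 0], "roll": 20}, {"linear": [0, 0, 0], "roll": 30}, {"linear": [0, 0, 0], "roll": 40}, {"linear": [0, 0, 0], "roll": 50}]'

```text
t: 3.28
eef_pos: [0.5074, 0.0198, 0.3142]
tool_rot: [0.661, 0.751, -0.0, 0.0]
force: [0.2, -0.7, -0.6]
width: 0.0941
grip_force: 0.0
```

Emit:
apply_moves --commands '[{"linear": [0, 0, 0], "roll": 10}, {"linear": [0, 0, 0], "roll": 20}, {"linear": [0, 0, 0], "roll": 30}, {"linear": [0, 0, 0], "roll": 40}, {"linear": [0, 0, 0], "roll": 50}]'

```text
t: 3.9
eef_pos: [0.5074, 0.0198, 0.3142]
tool_rot: [0.282, 0.96, -0.0, 0.0]
force: [-0.2, -0.7, 0.6]
width: 0.094
grip_force: 0.0
```

Emit:
apply_moves --commands '[{"linear": [0, 0, 0], "roll": 10}, {"linear": [0, 0, 0], "roll": 20}, {"linear": [0, 0, 0], "roll": 30}, {"linear": [0, 0, 0], "roll": 30}, {"linear": [0, 0, 0], "roll": 30}]'

```text
t: 4.53
eef_pos: [0.5074, 0.0199, 0.3142]
tool_rot: [0.029, 1.0, -0.0, 0.0]
force: [-0.1, 0.7, 0.5]
width: 0.0936
grip_force: 0.0
```

```bash
python3 look.py w2
python3 - <<'E'
from h import *
w=cv2.imread('pics/w2.png')[...,::-1].copy();v=cv2.imread('pics/w1.png')[...,::-1].copy()
cv2.imwrite('pics/w2c.png',np.hstack([v,w])[::1,::1,::-1][:, :, :][0:420:1][:, ::1] if 0 else cv2.resize(np.hstack([v,w])[...,::-1],(800,300)))
E
```

```text
4.53 q7 [ 0.66  0.17 -0.85  1.69  0.13  1.34  1.3 ] p [0.5074 0.0199 0.3142] yaw 176.7
red 640 [158.2, 105.8] [143, 93, 32, 26] [ 0.4089 -0.0929  0.2   ]
red 341 [280.1, 195.5] [269, 184, 24, 23] [0.5041 0.0196 0.2   ]
yellow 2050 [465.2, 43.8] [428, 10, 71, 70] [0.371  0.1984 0.2   ]
yellow 261 [280.9, 155.1] [272, 147, 19, 16] [0.4628 0.0228 0.2   ]
blue 164 [280.3, 244.9] [273, 237, 17, 15] [0.5585 0.0167 0.2   ]
blue 118 [381.9, 366.4] [372, 350, 20, 30] [0.7204 0.1297 0.2   ]
```

View pics/w2c.png

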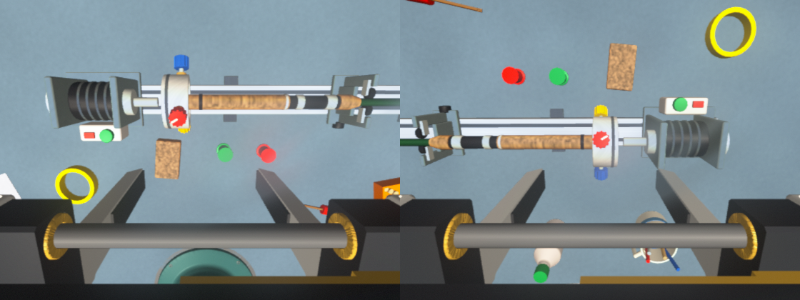

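Left (first wrist view): red at (249,163), blue at (253,87). Right (after the half turn): red at (280,195), yellow at (281,155), blue at (280,245). Next: triangulate the knobs and the rod axis.

Run:
```python
from h import *
ob=lambda p,q:{'eef_pos':np.array(p),'tool_rot':q}
c1=campose('wrist',ob([.4682,-.0096,.3143],[.99964,-.027,0,0]));c2=campose('wrist',ob([.5074,.0199,.3142],[.029,.99958,0,0]))
cs,ct=campose('scene'),campose('top')
P={}
P['red']=tri([ray(c1,249,162.8),ray(c2,280.1,195.5)]);P['redall']=tri([ray(c1,249,162.8),ray(c2,280.1,195.5),ray(cs,247,203.1),ray(ct,302.5,230.8)])
P['blue']=tri([ray(c1,253.5,86.7),ray(c2,280.3,244.9),ray(ct,302.6,204.6)])
P['yel']=tri([ray(c2,280.9,155.1),ray(ct,299.2,248.7),ray(cs,236.8,227.7)])
for k in P:print(k,P[k].round(4))
# rod axis: cork hue mask columns in w1,w2
for n,c in(('w1',c1),('w2',c2)):
    im=cv2.imread(f'pics/{n}.png');h=cv2.cvtColor(im,cv2.COLOR_BGR2HSV)
    m=cv2.inRange(h,(8,70,60),(22,200,255));m[:110]=0 if n=='w1' else m[:110];m[180:]*=(n!='w1')
    m[:175]*=(n=='w1');m[225:]*=(n=='w1')
    k,l,s,ce=cv2.connectedComponentsWithStats(m);i=1+s[1:,4].argmax();print(s[i])
    ys,xs=np.nonzero(l==i);x0,x1=np.percentile(xs,[10,90]).round();
    for x in(x0,x1):
        yy=ys[xs==x];v=(yy.min()+yy.max())/2;print(n,x,v,yy.max()-yy.min(),plane(c,(x,v),.125).round(4))
```

```text
red [0.5059 0.0203 0.1927]
redall [0.5058 0.0198 0.1926]
blue [0.5873 0.0156 0.1243]
yel [0.4713 0.0209 0.079 ]
[ 283  133  118   20 2331]
w1 294.0 142.5 19 [ 0.5209 -0.029   0.125 ]
w1 387.0 142.5 19 [ 0.5147 -0.1428  0.125 ]
[ 141  189  112   20 2124]
w2 152.0 199.0 18 [ 0.5151 -0.1456  0.125 ]
w2 241.0 198.5 17 [ 0.5211 -0.0316  0.125 ]
```

Emit:
apply_moves --commands '[{"linear": [0, 0, -4], "roll": 0}, {"linear": [0, 0, -8], "roll": 0}, {"linear": [0, 0, -11], "roll": 0}, {"linear": [0, 0, -13], "roll": 0}, {"linear": [0, 0, -13.8], "roll": 0}]' --fingers 0

```text
t: 5.2
eef_pos: [0.5071, 0.0202, 0.1753]
tool_rot: [0.027, 1.0, 0.0, -0.001]
force: [-0.0, -0.4, 0.6]
width: 0.0484
grip_force: 0.0
```

Emit:
apply_moves --commands '[{"linear": [0, 0, 0], "roll": 0}, {"linear": [0, 0, 0], "roll": 0}, {"linear": [0, 0, 0], "roll": 0}, {"linear": [0, 0, 0], "roll": 0}, {"linear": [0, 0, 0], "roll": 0}]' --fingers -1 --squeeze 12

```text
t: 5.82
eef_pos: [0.5076, 0.0201, 0.1763]
tool_rot: [0.026, 1.0, -0.0, 0.0]
force: [0.2, 0.5, 0.4]
width: 0.0015
grip_force: 0.0
```

```bash
cat > tq.py <<'E'
from h import *
def st(n=4):
    F=[];T=[]
    for i in range(n):
        if i: cams.capture('wrist')
        o=readout.get_obs();F.append(o['force']);T.append(o['torque'])
    m=R.from_quat(o['tool_rot']).as_matrix()
    print('t',round(o['t'],2),'p',np.round(o['eef_pos'],4),'yaw',np.degrees(np.arctan2(m[1,0],m[0,0])).round(2),'q7',round(o['q'][6],3),'w',round(o['width'],4),'g',round(o['grip_force'],1))
    print('F',np.mean(F,0).round(1),'T',np.mean(T,0).round(3),'Tz',np.round([x[2] for x in T],3))
if __name__=='__main__':
    import sys;st(int(sys.argv[1]))
E
python3 tq.py 3
```

```text
t 5.92 p [0.5075 0.0201 0.1762] yaw 176.98 q7 1.193 w 0.0005 g 0.0
F [-0.4  0.2 -0. ] T [ 0.08  -0.151  0.007] Tz [-0.007 -0.01   0.039]
```

The fingers shut on nothing, so I'll look before moving again.

Run:
```python
from h import *
a=cams.capture('scene');b=cams.capture('wrist')
cv2.imwrite('pics/s3.png',np.hstack([cv2.resize(a[175:265,200:300],(440,400),interpolation=2),cv2.resize(b[130:330,180:380],(360,360))[:,:] if 0 else cv2.copyMakeBorder(cv2.resize(b[100:300,180:380],(360,360)),0,40,0,0,0)])[...,::-1])
```

```text
(no output)
```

View pics/s3.png

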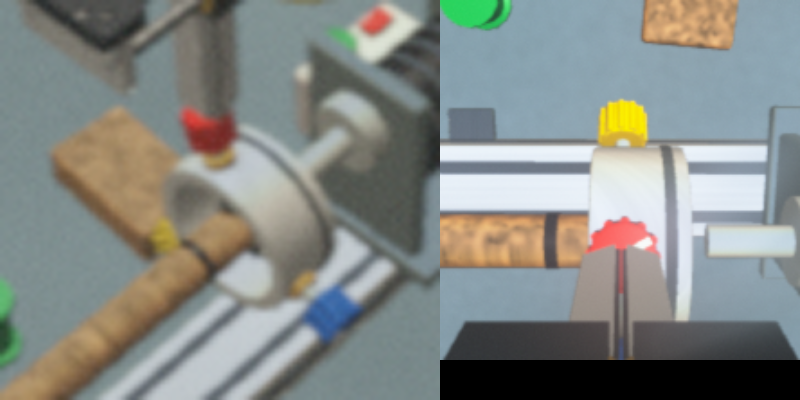

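The knob sits on the −x side of the shut fingers (wrist view: red visible around rows 219–238, col 280), so it was squeezed out and I should measure it again. I'll lift and re-measure.

Emit:
apply_moves --commands '[{"linear": [1, 0, 2], "roll": 0}, {"linear": [1, 0, 5], "roll": 0}, {"linear": [1, 0, 8], "roll": 0}, {"linear": [1, 0, 8], "roll": 0}, {"linear": [1, 0, 8], "roll": 0}]' --fingers 1

```text
t: 6.65
eef_pos: [0.5172, 0.02, 0.2556]
tool_rot: [0.026, 1.0, -0.0, -0.0]
force: [0.2, 0.1, -0.7]
width: 0.0469
grip_force: 0.0
```

```bash
python3 look.py w4
python3 - <<'E'
from h import *
a=cams.capture("scene");b=cams.capture("top")
for n,im,bx in(('scene',a,(225,300,170,250)),('top',b,(285,320,195,262))):
  for c in('red','yellow','blue'):print(n,c,blobs(im,c,bx)[0][:2])
w=cv2.imread('pics/w4.png');cv2.imwrite('pics/w4c.png',cv2.resize(w[100:300,160:400],(720,600)))
E
```

```text
6.65 q7 [ 0.63  0.24 -0.84  1.76  0.19  1.23  1.25] p [0.5172 0.02   0.2556] yaw 177.0
red 889 [140.5, 94.5] [122, 79, 39, 31] [ 0.4148 -0.0846  0.2   ]
red 494 [279.4, 198.7] [266, 184, 29, 29] [0.5041 0.0197 0.2   ]
yellow 2399 [491.1, 31.7] [449, 0, 83, 67] [0.3846 0.1847 0.2   ]
yellow 338 [280.9, 151.1] [270, 142, 22, 18] [0.4643 0.023  0.2   ]
blue 197 [279.5, 255.8] [271, 249, 17, 14] [0.5561 0.017  0.2   ]
blue 16 [289.5, 254.5] [289, 250, 2, 10] [0.5553 0.0259 0.2   ]
scene red [(95, [247.0, 203.0], [242, 198, 11, 11]), (14, [285.0, 179.5], [283, 178, 5, 4])]
scene yellow [(70, [269.2, 171.3], [258, 170, 23, 4]), (31, [236.6, 227.9], [234, 224, 6, 8])]
scene blue [(68, [274.9, 244.8], [270, 240, 11, 10])]
top red []
top yellow [(5, [295.6, 249.8], [295, 249, 2, 3])]
top blue []
```

View pics/w4c.png

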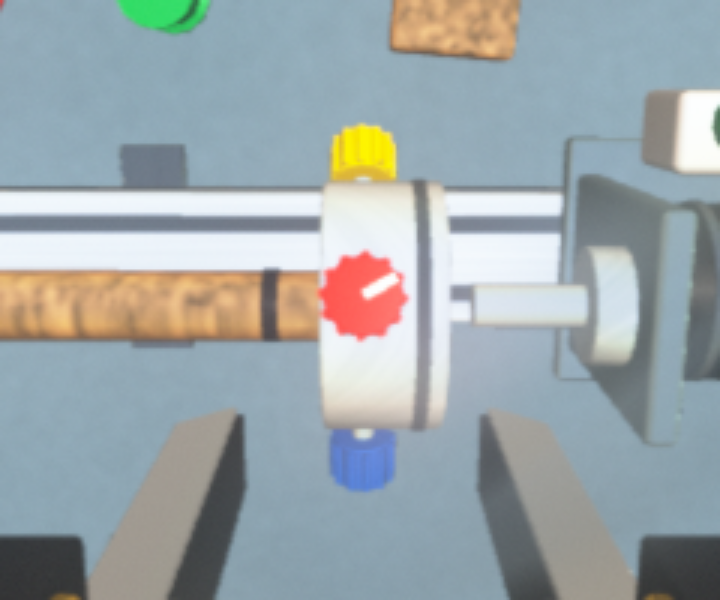

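Wrist view: the red knob face is at about (280,199), unmoved. Yellow is above it at (281,151) and blue below at (280,256). I'll check where the fingertips really were by projecting the TCP into both pictures.

Run:
```python
from h import *
c=campose('wrist',{'eef_pos':np.array([.5075,.0201,.1762]),'tool_rot':[.0262,.99966,0,0]})
cs=campose('scene')
for z in(.176,.19,.2,.21):print(z,'wrist',proj(c,[.5075,.0201,z]).round(1),'scene',proj(cs,[.5075,.0201,z]).round(1))
print('face',proj(c,[.5045,.0197,.2]).round(1),proj(cs,[.5045,.0197,.2]).round(1))
print(tri([ray(cs,247,203),ray(campose('wrist',{'eef_pos':np.array([.5172,.02,.2556]),'tool_rot':[.0262,.99966,0,0]}),279.4,198.7)]))
i=campose('wrist',{'eef_pos':np.zeros(3),'tool_rot':[1,0,0,0]});print(i[3],i[4][:,2])
```

```text
0.176 wrist [280.7 234.8] scene [247.8 208.3]
0.19 wrist [280.7 241.9] scene [247.5 204.2]
0.2 wrist [280.7 247.6] scene [247.3 201.2]
0.21 wrist [280.7 253.9] scene [247.1 198.1]
face [279.8 243.1] [246.1 200.6]
[0.50592409 0.01987132 0.19282023]
[7.22181691e-02 2.06052127e-04 2.07404868e-01] [-2.49658677e-01  7.61919463e-04 -9.68333602e-01]
```

Emit:
apply_moves --commands '[{"linear": [-1.2, 0, -2], "roll": 0}, {"linear": [-1.2, 0, -5], "roll": 0}, {"linear": [-1.2, 0, -7], "roll": 0}, {"linear": [-1.2, 0, -8], "roll": 0}, {"linear": [-1.2, 0, -8.2], "roll": 0}]' --fingers 0

```text
t: 7.42
eef_pos: [0.5053, 0.0202, 0.1738]
tool_rot: [0.026, 1.0, 0.0, -0.0]
force: [0.7, -0.6, 0.5]
width: 0.047
grip_force: 0.0
```

Emit:
apply_moves --commands '[{"linear": [0, 0, 0], "roll": 0}, {"linear": [0, 0, 0], "roll": 0}, {"linear": [0, 0, 0], "roll": 0}, {"linear": [0, 0, 0], "roll": 0}, {"linear": [0, 0, 0], "roll": 0}]' --fingers -0.4 --squeeze 30

```text
t: 8.05
eef_pos: [0.5055, 0.0201, 0.1742]
tool_rot: [0.026, 1.0, -0.0, 0.0]
force: [-0.4, -0.4, -0.1]
width: 0.0286
grip_force: 0.0
```

```bash
python3 tq.py 3
python3 - <<'E'
from h import *
a=cams.capture('scene');b=cams.capture('wrist')
cv2.imwrite('pics/s5.png',np.hstack([cv2.resize(a[175:235,217:277],(400,400),interpolation=2),cv2.resize(b[200:300,230:330],(400,400),interpolation=2)])[...,::-1])
E
```

```text
t 8.15 p [0.5055 0.0201 0.1742] yaw 176.98 q7 1.192 w 0.0282 g 0.0
F [-0.4 -0.   0. ] T [ 0.072 -0.157  0.01 ] Tz [-0.016  0.007  0.038]
```

View pics/s5.png

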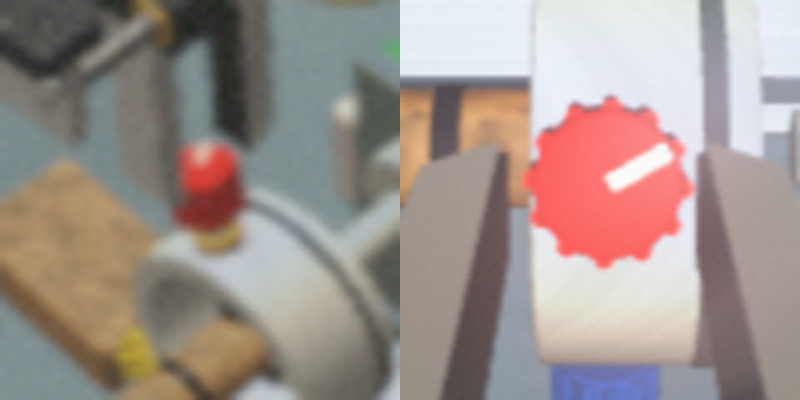

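Fingers straddle the knob cleanly: wrist crop shows the knob at (610,183), with fingers on both sides at columns ~505 and ~700. Closing now.

Emit:
apply_moves --commands '[{"linear": [0, 0, 0], "roll": 0}, {"linear": [0, 0, 0], "roll": 0}, {"linear": [0, 0, 0], "roll": 0}, {"linear": [0, 0, 0], "roll": 0}, {"linear": [0, 0, 0], "roll": 0}]' --fingers -1 --squeeze 30

```text
t: 8.88
eef_pos: [0.5056, 0.0202, 0.1743]
tool_rot: [0.026, 1.0, -0.0, 0.0]
force: [0.1, 0.1, 3.8]
width: 0.0004
grip_force: 1.7
```

```bash
python3 tq.py 3
```

```text
t 8.97 p [0.5056 0.0202 0.1742] yaw 176.99 q7 1.192 w 0.0004 g 1.8
F [-0.4  0.2  3.3] T [ 0.2   -0.128  0.027] Tz [0.029 0.005 0.048]
```

Run:
```python
from h import *
a=cams.capture('scene');b=cams.capture('wrist')
cv2.imwrite('pics/s6.png',np.hstack([cv2.resize(a[175:235,217:277],(400,400),interpolation=2),cv2.resize(b[200:300,230:330],(400,400),interpolation=2)])[...,::-1])
```

```text
(no output)
```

View pics/s6.png

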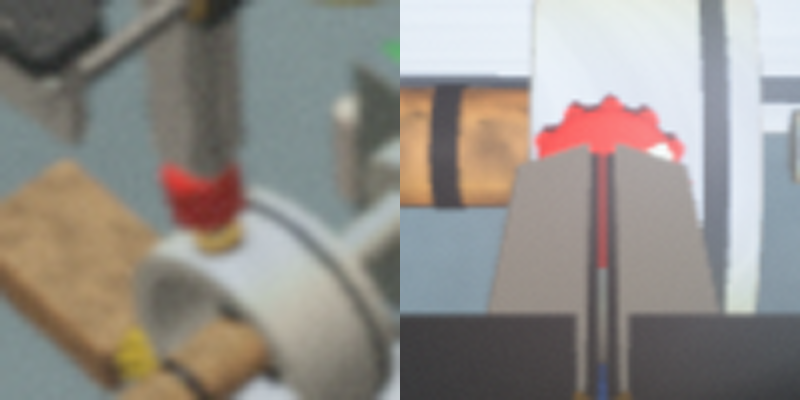

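The shut fingers overlap the unmoved knob (wrist crop: teeth visible at rows 95–150), with hardly any grip force. So the fingers aren't gripping it in this pose. The chuck has to go to 0 anyway, so I'll push gently along +x and see whether anything resists.

Emit:
apply_moves --commands '[{"linear": [0.3, 0, 0.3], "roll": 0}, {"linear": [0.6, 0, 0.4], "roll": 0}, {"linear": [0.9, 0, 0.4], "roll": 0}, {"linear": [1.2, 0, 0.4], "roll": 0}, {"linear": [1.5, 0, 0.4], "roll": 0}]'

```text
t: 9.7
eef_pos: [0.5207, 0.0201, 0.1781]
tool_rot: [0.026, 1.0, -0.0, -0.0]
force: [0.2, 0.7, -0.3]
width: 0.0005
grip_force: 0.0
```

```bash
python3 tq.py 2
python3 - <<'E'
from h import *
a=cams.capture('scene');print(blobs(a,'red',(225,270,190,250))[0][:2],blobs(a,'blue',(225,300,190,260))[0][:2])
o=readout.get_obs();w=cams.capture('wrist');print(blobs(w,'red',(240,320,150,320))[0][:2],blobs(w,'yellow',(240,320,100,320))[0][:2])
c=campose('wrist',o);cs=campose('scene');print(proj(c,[.5045,.0197,.2]),proj(cs,[.5058,.0198,.1926]))
E
```

```text
t 9.75 p [0.5209 0.0201 0.1781] yaw 176.98 q7 1.183 w 0.0006 g 0.0
F [-0.2  0.3 -0.6] T [ 0.047 -0.122  0.002] Tz [-0.005  0.008]
[(65, [246.1, 204.1], [242, 199, 11, 10])] [(71, [274.9, 244.9], [270, 240, 11, 11])]
[(938, [277.8, 219.8], [259, 200, 39, 39]), (6, [298.5, 220.7], [298, 219, 2, 4])] [(542, [280.3, 153.6], [267, 141, 27, 24])]
[278.49090714 221.68610339] [246.76401816 203.10469054]
```

Run:
```python
from h import *
cs=campose('scene');c=campose('wrist',{'eef_pos':np.array([.5055,.0201,.1742]),'tool_rot':[.0262,.99966,0,0]})
for z in(.174,.185,.2):
  for y in(.0201-.0141,.0201+.0141,.0201-.026,.0201+.026):print(z,round(y,4),'scene',proj(cs,[.5055,y,z]).round(1),'wrist',proj(c,[.5055,y,z]).round(1))
print('left tip',tri([ray(cs,242,205),ray(c,256,237.5)]),'right',tri([ray(cs,256,197),ray(c,305,237.5)]))
```

```text
0.174 0.006 scene [242.9 212.2] wrist [260.3 235.8]
0.174 0.0342 scene [251.3 204.8] wrist [301.1 233.8]
0.174 -0.0059 scene [239.3 215.4] wrist [243.1 236.7]
0.174 0.0461 scene [254.8 201.8] wrist [318.3 232.9]
0.185 0.006 scene [242.7 209. ] wrist [259.3 241.4]
0.185 0.0342 scene [251.1 201.6] wrist [302.1 239.3]
0.185 -0.0059 scene [239.  212.2] wrist [241.2 242.3]
0.185 0.0461 scene [254.6 198.5] wrist [320.3 238.4]
0.2 0.006 scene [242.3 204.5] wrist [257.7 250. ]
0.2 0.0342 scene [250.8 197. ] wrist [303.8 247.7]
0.2 -0.0059 scene [238.6 207.7] wrist [238.3 250.9]
0.2 0.0461 scene [254.4 194. ] wrist [323.3 246.8]
left tip [0.50096421 0.00654814 0.19363171] right [0.50617941 0.04124831 0.19073323]
```

The triangulated fingertips sit about 20–25 mm above the reported TCP. So the fingers never reached down around the knob, they only brushed its top. I'll go lower in small steps, watching the force.

Emit:
apply_moves --commands '[{"linear": [0, 0, 1.5], "roll": 0}, {"linear": [-1.5, 0, 1.5], "roll": 0}, {"linear": [-1.5, 0, 1.5], "roll": 0}, {"linear": [-1.5, 0, 0.5], "roll": 0}, {"linear": [-1.5, 0, -0.2], "roll": 0}]' --fingers -0.2 --squeeze 15

```text
t: 10.48
eef_pos: [0.5052, 0.02, 0.1751]
tool_rot: [0.026, 1.0, -0.0, -0.0]
force: [0.2, 1.1, 0.0]
width: 0.0377
grip_force: 0.0
```

Emit:
apply_moves --commands '[{"linear": [0, 0, -0.3], "roll": 0}, {"linear": [0, 0, -0.6], "roll": 0}, {"linear": [0, 0, -0.9], "roll": 0}, {"linear": [0, 0, -1.0], "roll": 0}, {"linear": [0, 0, -1.0], "roll": 0}]'

```text
t: 11.1
eef_pos: [0.5055, 0.0202, 0.1662]
tool_rot: [0.026, 1.0, -0.0, 0.0]
force: [-0.5, 0.5, -0.4]
width: 0.0376
grip_force: 0.0
```

Emit:
apply_moves --commands '[{"linear": [0.1, 0, -0.3], "roll": 0}, {"linear": [0.1, 0, -0.6], "roll": 0}, {"linear": [0.1, 0, -0.9], "roll": 0}, {"linear": [0.1, 0, -1.0], "roll": 0}, {"linear": [0.1, 0, -1.0], "roll": 0}]'

```text
t: 11.72
eef_pos: [0.5065, 0.0202, 0.1561]
tool_rot: [0.026, 1.0, -0.0, -0.0]
force: [0.2, 0.1, 0.7]
width: 0.0376
grip_force: 0.0
```

Emit:
apply_moves --commands '[{"linear": [0, 0, 0], "roll": 0}, {"linear": [0, 0, 0], "roll": 0}, {"linear": [0, 0, 0], "roll": 0}, {"linear": [0, 0, 0], "roll": 0}, {"linear": [0, 0, 0], "roll": 0}]' --fingers -1

```text
t: 12.35
eef_pos: [0.5066, 0.0209, 0.1562]
tool_rot: [0.026, 1.0, 0.0, 0.0]
force: [1.4, 5.3, -0.4]
width: 0.0236
grip_force: 15.0
```

```bash
python3 tq.py 3
```

```text
t 12.45 p [0.5066 0.0209 0.1562] yaw 177.01 q7 1.172 w 0.0237 g 15.0
F [ 1.   5.7 -1.1] T [ 1.35e+00 -3.36e-01  1.00e-03] Tz [ 0.004  0.005 -0.008]
```

Emit:
apply_moves --commands '[{"linear": [0.4, 0.1, 0.1], "roll": 0}, {"linear": [0.8, 0.1, 0.2], "roll": 0}, {"linear": [1.3, 0.05, 0.2], "roll": 0}, {"linear": [1.7, 0, 0.2], "roll": 0}, {"linear": [1.7, 0, 0.2], "roll": 0}]'

```text
t: 13.08
eef_pos: [0.5236, 0.02, 0.1582]
tool_rot: [0.026, 1.0, -0.0, -0.0]
force: [-0.8, 0.5, 2.1]
width: 0.0237
grip_force: 15.0
```

Emit:
apply_moves --commands '[{"linear": [0, 0, 0], "roll": 0}, {"linear": [0, 0, 0], "roll": 0}, {"linear": [0, 0, 0], "roll": 0}, {"linear": [0, 0, 0], "roll": -2}, {"linear": [0, 0, 0], "roll": -4}]' --squeeze 60

```text
t: 13.7
eef_pos: [0.5235, 0.0197, 0.1582]
tool_rot: [0.062, 0.998, -0.0, 0.0]
force: [0.6, -4.0, 1.6]
width: 0.0227
grip_force: 60.0
```

```bash
python3 tq.py 3;python3 - <<'E'
from h import *
o=readout.get_obs();w=cams.capture('wrist');c=campose('wrist',o)
print(blobs(w,'yellow',(200,360,60,320))[0][:2],blobs(w,'blue',(200,360,200,420))[0][:3])
for th in(-14,-7,-3,0,3):
  for n,a in(('y',-120),('b',120)):
    t=np.radians(th+a);P=[.5235+.067*np.sin(t)*.9985,.0189-.067*np.sin(t)*.054,.125+.067*np.cos(t)];print(th,n,proj(c,P).round(1),end=' ')
  print()
E
```

```text
t 13.8 p [0.5235 0.0198 0.1582] yaw 172.88 q7 1.097 w 0.0229 g 60.0
F [ 0.1 -3.8  1.1] T [-0.689 -0.041  0.476] Tz [0.484 0.47  0.476]
[(776, [276.1, 145.2], [261, 130, 31, 33])] []
-14 y [275.9 154.7] -14 b [284.7 283.7] 
-7 y [275.3 149.2] -7 b [284.4 277. ] 
-3 y [275.  146.3] -3 b [284.2 273. ] 
0 y [274.8 144.4] 0 b [284.  269.9] 
3 y [274.6 142.5] 3 b [283.8 266.8]
```

Emit:
apply_moves --commands '[{"linear": [0, 0, 0], "roll": -4}, {"linear": [0, 0, 0], "roll": -8}, {"linear": [0, 0, 0], "roll": -12}, {"linear": [0, 0, 0], "roll": -16}, {"linear": [0, 0, 0], "roll": -16}]'

```text
t: 14.48
eef_pos: [0.5232, 0.0186, 0.1581]
tool_rot: [0.201, 0.98, -0.001, -0.0]
force: [-4.4, -10.7, 4.2]
width: 0.0224
grip_force: 60.2
```

```bash
python3 tq.py 3
```

```text
t 14.57 p [0.5232 0.0186 0.1581] yaw 156.93 q7 0.842 w 0.0224 g 60.2
F [ -3.7 -11.2   4.8] T [-2.05   0.689  0.503] Tz [0.494 0.505 0.51 ]
```

Emit:
apply_moves --commands '[{"linear": [0, 0, 0], "roll": -5}, {"linear": [0, 0, 0], "roll": -10}, {"linear": [0, 0, 0], "roll": -15}, {"linear": [0, 0, 0], "roll": -20}, {"linear": [0, 0, 0], "roll": -20}]'

```text
t: 15.2
eef_pos: [0.5236, 0.0174, 0.1582]
tool_rot: [0.368, 0.93, -0.002, 0.001]
force: [-1.5, -18.0, 4.0]
width: 0.0224
grip_force: 60.3
```

```bash
python3 tq.py 3
```

```text
t 15.3 p [0.5236 0.0174 0.1582] yaw 136.86 q7 0.518 w 0.023 g 60.3
F [ -1.5 -18.1   4.5] T [-3.491  0.061  0.513] Tz [0.506 0.491 0.541]
```

Emit:
apply_moves --commands '[{"linear": [0, 0, 0], "roll": -5}, {"linear": [0, 0, 0], "roll": -10}, {"linear": [0, 0, 0], "roll": -15}, {"linear": [0, 0, 0], "roll": -20}, {"linear": [0, 0, 0], "roll": -20}]'

```text
t: 15.92
eef_pos: [0.5233, 0.0162, 0.158]
tool_rot: [0.524, 0.851, -0.002, 0.001]
force: [-2.3, -23.9, 3.7]
width: 0.023
grip_force: 60.1
```

```bash
python3 tq.py 3
```

```text
t 16.02 p [0.5233 0.0162 0.158 ] yaw 116.81 q7 0.192 w 0.023 g 60.1
F [ -2.  -23.3   3.4] T [-5.057  0.259  0.449] Tz [0.478 0.479 0.388]
```

Emit:
apply_moves --commands '[{"linear": [0, 0, 0], "roll": -5}, {"linear": [0, 0, 0], "roll": -10}, {"linear": [0, 0, 0], "roll": -15}, {"linear": [0, 0, 0], "roll": -20}, {"linear": [0, 0, 0], "roll": -20}]'

```text
t: 16.65
eef_pos: [0.5229, 0.0157, 0.158]
tool_rot: [0.664, 0.747, -0.002, 0.001]
force: [-4.9, -26.1, 5.9]
width: 0.023
grip_force: 60.0
```

```bash
python3 tq.py 3
```

```text
t 16.75 p [0.5229 0.0157 0.158 ] yaw 96.79 q7 -0.136 w 0.023 g 60.0
F [ -4.8 -25.9   6.1] T [-5.669  1.175  0.473] Tz [0.467 0.459 0.494]
```

Emit:
apply_moves --commands '[{"linear": [0, -0.2, 0], "roll": 0}, {"linear": [0, -0.4, 0], "roll": -3}, {"linear": [0, -0.4, 0], "roll": -6}, {"linear": [-0.1, -0.4, 0], "roll": -10}, {"linear": [-0.1, -0.4, 0], "roll": -10}]'

```text
t: 17.38
eef_pos: [0.5224, 0.0154, 0.158]
tool_rot: [0.726, 0.688, -0.0, 0.0]
force: [-0.6, -7.8, 0.2]
width: 0.023
grip_force: 59.9
```

```bash
python3 tq.py 4
```

```text
t 17.52 p [0.5224 0.0153 0.158 ] yaw 86.95 q7 -0.292 w 0.0227 g 59.9
F [-0.8 -6.9  0.6] T [-1.136  0.103  0.406] Tz [0.475 0.423 0.344 0.381]
```

Emit:
apply_moves --commands '[{"linear": [0, 0, 0], "roll": -4}, {"linear": [0, 0, 0], "roll": -8}, {"linear": [-0.1, 0, 0], "roll": -12}, {"linear": [-0.1, 0, 0], "roll": -15}, {"linear": [-0.1, 0, 0], "roll": -15}]'

```text
t: 18.15
eef_pos: [0.5214, 0.0143, 0.1583]
tool_rot: [0.81, 0.587, -0.001, 0.001]
force: [-3.2, -13.3, 5.1]
width: 0.0228
grip_force: 60.0
```

```bash
python3 tq.py 4
```

```text
t 18.3 p [0.5214 0.0142 0.1583] yaw 71.91 q7 -0.539 w 0.0225 g 60.0
F [ -2.7 -12.8   5.1] T [-2.795  0.554  0.376] Tz [0.369 0.349 0.381 0.407]
```

Emit:
apply_moves --commands '[{"linear": [0, 0, 0], "roll": 0}, {"linear": [0, 0, 0], "roll": 0}, {"linear": [0, 0, 0], "roll": 0}, {"linear": [0, 0, 0], "roll": 0}, {"linear": [0, 0, 0], "roll": 0}]' --fingers 0

```text
t: 18.92
eef_pos: [0.5215, 0.0162, 0.1581]
tool_rot: [0.809, 0.588, -0.0, -0.0]
force: [0.3, -0.7, -0.8]
width: 0.0474
grip_force: 0.0
```

```bash
cat > line.py <<'E'
from h import *
def line(img,c,col,zf,box=(200,360,150,330)):
    bl,m=blobs(img,col,box,smin=110); a,cen,bb=bl[0]
    n,l,s,ce=cv2.connectedComponentsWithStats(m);i=1+s[1:,4].argmax()
    pts=np.argwhere(l==i)[:,::-1].astype(np.int32);hull=cv2.convexHull(pts)
    hm=np.zeros_like(m);cv2.fillConvexPoly(hm,hull,1);hm=cv2.erode(hm,np.ones((3,3)))
    h=cv2.cvtColor(img,cv2.COLOR_RGB2HSV);w=((h[...,1]<90)&(h[...,2]>150)&(hm>0)).astype(np.uint8)
    n,l,s,ce=cv2.connectedComponentsWithStats(w)
    (u,v),rad=cv2.minEnclosingCircle(hull)
    P=plane(c,(u,v),zf)
    if n<2: print(col,'no line',P.round(4));return
    i=1+s[1:,4].argmax();L=plane(c,ce[i],zf);d=L-P
    wp=np.argwhere(l==i)[:,::-1].astype(np.float32);vx=cv2.fitLine(wp,2,0,.01,.01).ravel()
    q=plane(c,ce[i]+vx[:2]*3,zf)-L
    a2=np.degrees(np.arctan2(q[1],q[0]));a1=np.degrees(np.arctan2(d[1],d[0]))
    if np.cos(np.radians(a2-a1))<0:a2+=180
    print(col,'px',np.round([u,v,rad],1),'centre',P[:2].round(4),'area',s[i,4],'ang by centroid',a1.round(1),'by fit',((a2+180)%360-180).round(1))
def live(col,zf=.202,box=(200,360,150,330)):
    o=readout.get_obs();w=cams.capture('wrist');line(w,campose('wrist',o),col,zf,box);return w
E
python3 - <<'E'
from line import *
w=live('red');cv2.imwrite('pics/w7.png',w[...,::-1])
for n,p in(('w4',[.5172,.02,.2556]),('w2',[.5074,.0199,.3142])):
    line(cv2.imread(f'pics/{n}.png')[...,::-1].copy(),campose('wrist',{'eef_pos':np.array(p),'tool_rot':[.0262,.99966,0,0]}),'red',.2)
import tq;tq.st(1)
E
```

```text
red px [281.  249.5  25.8] centre [0.5241 0.0223] area 112 ang by centroid -11.2 by fit 21.3
red px [280.3 198.2  14.5] centre [0.504 0.021] area 47 ang by centroid 117.0 by fit 118.3
red px [280.9 195.2  11.9] centre [0.5042 0.021 ] area 29 ang by centroid 119.0 by fit 115.6
t 18.98 p [0.5215 0.0162 0.1581] yaw 71.98 q7 -0.539 w 0.0474 g 0.0
F [-0.6  0.8 -0.1] T [-0.05  -0.05  -0.074] Tz [-0.074]
```

```bash
python3 -c "
import cv2;w=cv2.imread('pics/w7.png');cv2.imwrite('pics/w7c.png',cv2.resize(w[190:310,200:360],(800,600)))"
```

```text
(no output)
```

View pics/w7c.png

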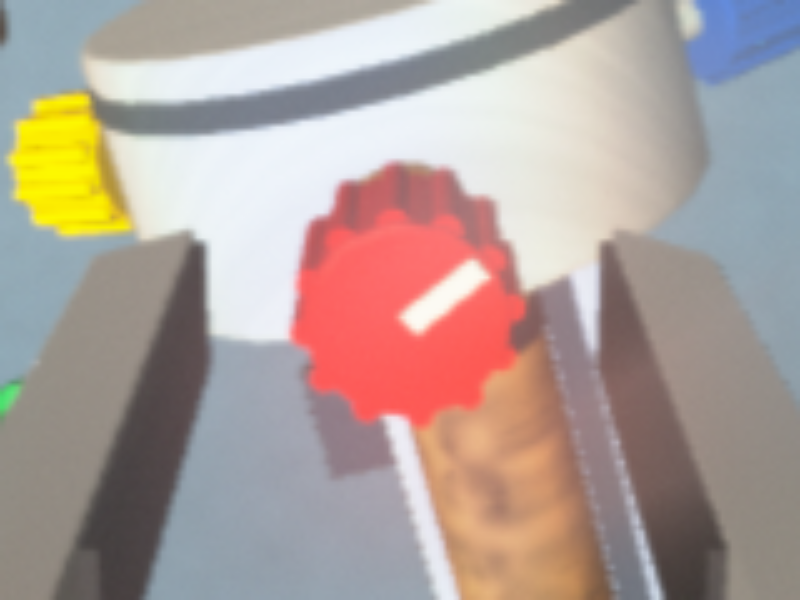

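The last picture shows the red face at (282,254) px with its line at about 21°, against 117° at the start. So the knob turned about 96° while the gripper turned 105°: a little slip, and the knob crept along the pads. I'll recentre the grip, go a bit deeper, and read torque while moving.

Emit:
apply_moves --commands '[{"linear": [0.1, 0.2, 0], "roll": 0}, {"linear": [0.2, 0.4, -0.2], "roll": 0}, {"linear": [0.2, 0.4, -0.4], "roll": 0}, {"linear": [0.2, 0.4, -0.6], "roll": 0}, {"linear": [0.2, 0.4, -0.6], "roll": 0}]' --squeeze 60

```text
t: 19.6
eef_pos: [0.5234, 0.0201, 0.152]
tool_rot: [0.809, 0.588, -0.0, -0.0]
force: [-0.7, 0.0, 0.2]
width: 0.047
grip_force: 0.0
```

Emit:
apply_moves --commands '[{"linear": [0, 0, 0], "roll": 0}, {"linear": [0, 0, 0], "roll": 0}, {"linear": [0, 0, 0], "roll": 0}, {"linear": [0, 0, 0], "roll": 0}, {"linear": [0, 0, 0], "roll": 0}]' --fingers -1

```text
t: 20.23
eef_pos: [0.5235, 0.0202, 0.1522]
tool_rot: [0.809, 0.588, -0.0, -0.0]
force: [-1.1, -0.6, 0.8]
width: 0.0229
grip_force: 60.0
```

```bash
sed -i "s/^    print('F',/    print('j7',round(o['joint_efforts'][6],3),end=' ');print('F',/" tq.py; python3 tq.py 2
```

```text
t 20.27 p [0.5235 0.0202 0.1522] yaw 71.99 q7 -0.552 w 0.0225 g 60.0
j7 0.013 F [-0.7  0.2  0.7] T [ 0.051  0.043 -0.031] Tz [-0.035 -0.027]
```

Emit:
apply_moves --commands '[{"linear": [0, 0, 0], "roll": -2}, {"linear": [0, 0, 0], "roll": -4}, {"linear": [0, 0, 0], "roll": -6}, {"linear": [0, 0, 0], "roll": -8}, {"linear": [0, 0, 0], "roll": -10}]'

```text
t: 20.9
eef_pos: [0.5236, 0.0202, 0.1522]
tool_rot: [0.858, 0.514, 0.0, 0.0]
force: [-0.2, -0.2, 0.9]
width: 0.0226
grip_force: 60.0
```

```bash
python3 tq.py 1
```

```text
t 20.9 p [0.5236 0.0202 0.1522] yaw 61.86 q7 -0.719 w 0.0226 g 60.0
j7 0.335 F [-0.2 -0.2  0.9] T [-0.083 -0.126  0.476] Tz [0.476]
```

Emit:
apply_moves --commands '[{"linear": [0, 0, 0], "roll": -2}, {"linear": [0, 0, 0], "roll": -4}, {"linear": [0, 0, 0], "roll": -6}, {"linear": [0, 0, 0], "roll": -8}, {"linear": [0, 0, 0], "roll": -10}]'

```text
t: 21.52
eef_pos: [0.5236, 0.0201, 0.1522]
tool_rot: [0.899, 0.437, 0.0, -0.0]
force: [1.9, -0.3, 0.8]
width: 0.0226
grip_force: 60.0
```

```bash
python3 tq.py 1
```

```text
t 21.52 p [0.5236 0.0201 0.1522] yaw 51.85 q7 -0.885 w 0.0226 g 60.0
j7 0.311 F [ 1.9 -0.3  0.8] T [-0.098 -0.381  0.521] Tz [0.521]
```

Emit:
apply_moves --commands '[{"linear": [0, 0, 0], "roll": -3}, {"linear": [0, 0, 0], "roll": -6}, {"linear": [0, 0, 0], "roll": -9}, {"linear": [0, 0, 0], "roll": -12}, {"linear": [0, 0, 0], "roll": -15}]'

```text
t: 22.15
eef_pos: [0.5237, 0.0201, 0.1522]
tool_rot: [0.949, 0.316, 0.0, 0.0]
force: [1.8, -0.1, 0.3]
width: 0.0227
grip_force: 60.0
```

```bash
python3 tq.py 1
```

```text
t 22.15 p [0.5237 0.0201 0.1522] yaw 36.82 q7 -1.134 w 0.0227 g 60.0
j7 0.705 F [ 1.8 -0.1  0.3] T [-0.179 -0.556  0.546] Tz [0.546]
```

Emit:
apply_moves --commands '[{"linear": [0, 0, 0], "roll": -3}, {"linear": [0, 0, 0], "roll": -6}, {"linear": [0, 0, 0], "roll": -9}, {"linear": [0, 0, 0], "roll": -12}, {"linear": [0, 0, 0], "roll": -15}]'

```text
t: 22.78
eef_pos: [0.5237, 0.02, 0.1522]
tool_rot: [0.982, 0.189, 0.0, 0.0]
force: [1.6, -0.7, 0.9]
width: 0.0226
grip_force: 60.0
```

```bash
python3 tq.py 1
```

```text
t 22.77 p [0.5237 0.02   0.1522] yaw 21.82 q7 -1.382 w 0.0226 g 60.0
j7 0.665 F [ 1.6 -0.7  0.9] T [-0.222 -0.627  0.641] Tz [0.641]
```

Emit:
apply_moves --commands '[{"linear": [0, 0, 0], "roll": -3}, {"linear": [0, 0, 0], "roll": -6}, {"linear": [0, 0, 0], "roll": -9}, {"linear": [0, 0, 0], "roll": -12}, {"linear": [0, 0, 0], "roll": -15}]'

```text
t: 23.4
eef_pos: [0.5237, 0.0199, 0.1522]
tool_rot: [0.998, 0.059, 0.0, 0.0]
force: [1.5, -1.3, 1.1]
width: 0.023
grip_force: 60.0
```

```bash
python3 tq.py 1
```

```text
t 23.4 p [0.5237 0.0199 0.1522] yaw 6.81 q7 -1.632 w 0.023 g 60.0
j7 0.624 F [ 1.5 -1.3  1.1] T [-0.391 -0.653  0.656] Tz [0.656]
```

Emit:
apply_moves --commands '[{"linear": [0, 0, 0], "roll": -5}, {"linear": [0, 0, 0], "roll": -10}, {"linear": [0, 0, 0], "roll": -15}, {"linear": [0, 0, 0], "roll": -20}, {"linear": [0, 0, 0], "roll": -24}]'

```text
t: 24.02
eef_pos: [0.5237, 0.0197, 0.1522]
tool_rot: [0.989, -0.15, 0.0, 0.0]
force: [2.1, -2.0, -0.6]
width: 0.0229
grip_force: 60.0
```

```bash
python3 tq.py 2
```

```text
t 24.07 p [0.5237 0.0198 0.1522] yaw -17.43 q7 -2.035 w 0.0229 g 60.0
j7 0.981 F [ 2.4 -2.2 -0. ] T [-0.704 -0.633  0.701] Tz [0.757 0.645]
```

Emit:
apply_moves --commands '[{"linear": [0, 0, 0], "roll": 0}, {"linear": [0, 0, 0], "roll": 0}, {"linear": [0, 0, 0], "roll": 0}, {"linear": [0, 0, 0], "roll": 0}, {"linear": [0, 0, 0], "roll": 0}]' --fingers 0

```text
t: 24.7
eef_pos: [0.5235, 0.0202, 0.1522]
tool_rot: [0.989, -0.148, -0.0, -0.0]
force: [0.4, 0.4, -0.9]
width: 0.047
grip_force: 0.0
```

Run:
```python
from line import *
w=live('red');cv2.imwrite('pics/w8.png',w[...,::-1])
```

```text
red px [280.  263.9  23.8] centre [0.5245 0.0196] area 108 ang by centroid -79.4 by fit -63.9
```

Emit:
apply_moves --commands '[{"linear": [0, 0, 0.2], "roll": 7}, {"linear": [0, -0.05, 0.4], "roll": 14}, {"linear": [0, -0.05, 0.4], "roll": 14}, {"linear": [0, -0.05, 0.4], "roll": 14}, {"linear": [0, -0.05, 0.4], "roll": 14}]' --fingers -1 --squeeze 15

```text
t: 25.38
eef_pos: [0.5236, 0.0198, 0.1563]
tool_rot: [1.0, -0.027, 0.0, -0.0]
force: [-1.3, 2.0, 4.9]
width: 0.0234
grip_force: 15.0
```

Emit:
apply_moves --commands '[{"linear": [1.7, -0.1, -0.2], "roll": 0}, {"linear": [3.35, -0.2, -0.9], "roll": 0}, {"linear": [4.75, -0.25, -2.0], "roll": 0}, {"linear": [5.8, -0.3, -3.4], "roll": 0}, {"linear": [6.3, -0.35, -4.5], "roll": 0}]'

```text
t: 26.0
eef_pos: [0.5865, 0.016, 0.1101]
tool_rot: [1.0, -0.027, -0.0, -0.0]
force: [0.6, -0.5, -0.1]
width: 0.0005
grip_force: 0.0
```

```bash
python3 tq.py 1
python3 - <<'E'
from h import *
a=cams.capture('scene')
for k in('red','yellow','blue'):print(k,blobs(a,k,(220,300,190,265))[0][:2])
cs=campose('scene')
for th in(50,60,70,80):
  for n,d in(('r',0),('y',-120),('b',120)):
    t=np.radians(th+d);print(th,n,proj(cs,[.5235+.068*np.sin(t)*.9985,.0192-.068*np.sin(t)*.054,.125+.068*np.cos(t)]).round(1),end=' ')
  print()
E
```

```text
t 26.0 p [0.5865 0.016  0.1101] yaw -3.06 q7 -1.805 w 0.0005 g 0.0
j7 0.022 F [ 0.6 -0.5 -0.1] T [ 0.016  0.025 -0.032] Tz [-0.032]
red [(12, [264.9, 218.9], [264, 217, 3, 5])]
yellow [(56, [231.1, 207.4], [227, 203, 10, 11])]
blue [(58, [263.6, 248.1], [259, 243, 9, 10])]
50 r [270.2 226.4] 50 y [233.5 205.7] 50 b [258.3 246.8] 
60 r [272.6 230.8] 60 y [234.7 203.7] 60 b [254.8 244.4] 
70 r [274.3 235.1] 70 y [236.6 202.4] 70 b [251.2 241.4] 
80 r [275.3 239. ] 80 y [239.  201.8] 80 b [247.8 238.1]
```

The red knob slipped out at about 37° of chuck angle. I'll push it further down from above with shut fingers, rolling back toward the start yaw at the same time.

Emit:
apply_moves --commands '[{"linear": [0.7, 0, 2], "roll": 10}, {"linear": [0.7, 0, 4.5], "roll": 20}, {"linear": [0.2, 0, 6.2], "roll": 30}, {"linear": [-0.8, 0, 6.2], "roll": 40}, {"linear": [-0.8, 0, 6.2], "roll": 50}]' --fingers -1

```text
t: 26.68
eef_pos: [0.5775, 0.0162, 0.1733]
tool_rot: [0.916, 0.401, -0.0, 0.0]
force: [0.4, 0.7, -0.2]
width: 0.0007
grip_force: 0.0
```

Emit:
apply_moves --commands '[{"linear": [0.1, 0, -1.3], "roll": 10}, {"linear": [0.3, 0, -2.6], "roll": 20}, {"linear": [0.5, 0, -3.9], "roll": 30}, {"linear": [0.7, 0, -5.0], "roll": 40}, {"linear": [0.7, 0, -6.0], "roll": 40}]'

```text
t: 27.3
eef_pos: [0.6037, 0.0178, 0.1235]
tool_rot: [0.725, 0.689, 0.016, 0.012]
force: [85.6, 2.8, 49.0]
width: 0.0004
grip_force: 49.2
```

```bash
python3 tq.py 1
cat > chk.py <<'E'
from h import *
import sys
a=cams.capture('scene');cs=campose('scene');M={}
for k,d in(('red',0),('yellow',-120),('blue',120)):
    bl=blobs(a,k,(220,290,185,265))[0]
    if not bl: continue
    M=np.array(bl[0][1]);best=[]
    for th in range(-180,180,2):
        t=np.radians(th+d);best.append((np.linalg.norm(proj(cs,[.5235+.068*np.sin(t)*.9985,.0192-.068*np.sin(t)*.054,.125+.068*np.cos(t)])-M),th))
    print(k,bl[0][0],M,'chuck angle cands',sorted(best)[:3])
E
python3 chk.py
```

```text
t 27.3 p [0.6037 0.0178 0.1235] yaw 87.1 q7 -0.36 w 0.0004 g 49.2
j7 2.624 F [85.6  2.8 49. ] T [  0.393 -20.568  -0.103] Tz [-0.103]
red 59 [270.  231.5] chuck angle cands [(np.float64(2.6531710806852153), 58), (np.float64(2.6589234980588077), 60), (np.float64(2.971245770996821), 62)]
yellow 80 [235.9 202.5] chuck angle cands [(np.float64(0.2619710157482832), 68), (np.float64(0.36224018454781304), 66), (np.float64(0.6670917084260511), 70)]
blue 11 [251.9 244. ] chuck angle cands [(np.float64(1.5231007847831917), 66), (np.float64(1.6275863117299163), 64), (np.float64(1.9372437064831776), 68)]
```

Emit:
apply_moves --commands '[{"linear": [2.5, 0, 1.5], "roll": 0}, {"linear": [3, 0, 4], "roll": 0}, {"linear": [3, 0, 7], "roll": 0}, {"linear": [1, 0, 9.5], "roll": 0}, {"linear": [-3, 0, 9.5], "roll": 8}]'

```text
t: 27.98
eef_pos: [0.5556, 0.0166, 0.2094]
tool_rot: [0.675, 0.738, 0.001, 0.001]
force: [-0.6, 0.6, -0.7]
width: 0.0006
grip_force: 0.0
```

```bash
python3 tq.py 1; python3 chk.py
```

```text
t 27.98 p [0.5556 0.0166 0.2094] yaw 95.1 q7 -0.164 w 0.0006 g 0.0
j7 -5.832 F [-0.6  0.6 -0.7] T [-0.006 -0.112  0.031] Tz [0.031]
red 100 [272.1 231. ] chuck angle cands [(np.float64(0.5034173448410304), 60), (np.float64(1.0521469069870755), 58), (np.float64(1.1066106554362631), 62)]
yellow 79 [236.  202.3] chuck angle cands [(np.float64(0.3276915627568054), 68), (np.float64(0.5634991206945136), 70), (np.float64(0.5856627415016828), 66)]
blue 10 [251.6 243.9] chuck angle cands [(np.float64(1.6095790924859672), 66), (np.float64(1.86110157453516), 64), (np.float64(1.864903509530715), 68)]
```

Emit:
apply_moves --commands '[{"linear": [-2, 0.1, 0], "roll": 10}, {"linear": [-4, 0.2, 0], "roll": 20}, {"linear": [-6, 0.4, 0], "roll": 30}, {"linear": [-8, 0.6, 0], "roll": 40}, {"linear": [-8.7, 0.6, 0], "roll": 50}]' --fingers 0

```text
t: 28.65
eef_pos: [0.467, 0.0222, 0.208]
tool_rot: [0.298, 0.955, -0.001, -0.0]
force: [-0.2, -1.0, 0.4]
width: 0.0457
grip_force: 0.0
```

Emit:
apply_moves --commands '[{"linear": [0, 0, 0], "roll": 10}, {"linear": [0, 0, 0], "roll": 20}, {"linear": [0, 0, -1], "roll": 30}, {"linear": [0, 0, -2], "roll": 32}, {"linear": [0, 0, -3], "roll": 32}]'

```text
t: 29.28
eef_pos: [0.4682, 0.0221, 0.1775]
tool_rot: [0.028, 1.0, -0.0, -0.0]
force: [0.1, 0.5, 0.1]
width: 0.0471
grip_force: 0.0
```

```bash
python3 tq.py 1
python3 - <<'E'
from h import *
o=readout.get_obs();w=cams.capture('wrist');c=campose('wrist',o);cv2.imwrite('pics/w9.png',w[...,::-1])
bl=blobs(w,'yellow',(180,380,100,330))[0][:2];print(bl)
for th in(56,60,64,68,72):
    t=np.radians(th-120);print(th,[proj(c,[.5235+r*np.sin(t)*.9985,.0195-r*np.sin(t)*.054,.125+r*np.cos(t)]).round(1).tolist() for r in(.077,.067,.057)])
E
```

```text
t 29.27 p [0.4682 0.0221 0.1775] yaw 176.8 q7 1.237 w 0.0471 g 0.0
j7 1.122 F [0.1 0.5 0.1] T [ 0.05  -0.165  0.033] Tz [0.033]
[(918, [281.8, 227.7], [264, 209, 36, 43])]
56 [[281.2, 208.7], [281.2, 218.8], [281.2, 228.3]]
60 [[281.2, 213.8], [281.2, 223.2], [281.2, 232.1]]
64 [[281.2, 219.3], [281.2, 228.0], [281.2, 236.1]]
68 [[281.2, 225.4], [281.2, 233.2], [281.2, 240.5]]
72 [[281.2, 231.9], [281.2, 238.8], [281.2, 245.2]]
```

Emit:
apply_moves --commands '[{"linear": [0, 0, -1.5], "roll": 0}, {"linear": [0, 0, -3], "roll": 0}, {"linear": [0, 0, -4.5], "roll": 0}, {"linear": [0, 0, -5.5], "roll": 0}, {"linear": [0, 0, -5.7], "roll": 0}]' --squeeze 35

```text
t: 29.95
eef_pos: [0.4682, 0.0223, 0.1205]
tool_rot: [0.026, 1.0, 0.0, -0.0]
force: [-0.3, -0.7, -0.4]
width: 0.0471
grip_force: 0.0
```

Emit:
apply_moves --commands '[{"linear": [0, 0, 0], "roll": 0}, {"linear": [0, 0, 0], "roll": 0}, {"linear": [0, 0, 0], "roll": 0}, {"linear": [0, 0, 0], "roll": 0}, {"linear": [0, 0, 0], "roll": 0}]' --fingers -1

```text
t: 30.58
eef_pos: [0.4688, 0.0229, 0.1215]
tool_rot: [0.026, 1.0, 0.0, 0.0]
force: [1.1, 5.1, -1.1]
width: 0.0232
grip_force: 35.0
```

Emit:
apply_moves --commands '[{"linear": [0.4, 0.05, 0.55], "roll": 0}, {"linear": [0.8, 0.05, 1.0], "roll": 0}, {"linear": [1.3, 0, 1.4], "roll": 0}, {"linear": [1.8, 0, 1.8], "roll": 0}, {"linear": [2.3, -0.05, 2.1], "roll": 0}]'

```text
t: 31.2
eef_pos: [0.4908, 0.0217, 0.1426]
tool_rot: [0.026, 1.0, -0.0, -0.001]
force: [-14.2, 3.7, 7.4]
width: 0.0224
grip_force: 35.0
```

Emit:
apply_moves --commands '[{"linear": [0.5, -0.05, 0.3], "roll": 0}, {"linear": [1.6, -0.1, 0.65], "roll": 0}, {"linear": [2.4, -0.15, 0.8], "roll": 0}, {"linear": [3.2, -0.15, 0.85], "roll": 0}, {"linear": [3.25, -0.15, 0.85], "roll": 0}]'

```text
t: 31.82
eef_pos: [0.5245, 0.02, 0.1507]
tool_rot: [0.026, 1.0, 0.0, 0.0]
force: [0.8, 0.8, 0.4]
width: 0.0005
grip_force: 0.0
```

```bash
python3 tq.py 1; python3 chk.py
```

```text
t 31.82 p [0.5245 0.02   0.1507] yaw 176.97 q7 1.164 w 0.0005 g 0.0
j7 -0.067 F [0.8 0.8 0.4] T [ 0.056 -0.151 -0.022] Tz [-0.022]
red 84 [275.2 242.4] chuck angle cands [(np.float64(0.49293416288584346), 90), (np.float64(0.7621975724850116), 88), (np.float64(0.8385568289133647), 92)]
yellow 65 [242.5 201.8] chuck angle cands [(np.float64(0.2593221359917023), 92), (np.float64(0.665495586688774), 90), (np.float64(0.7539533218787026), 94)]
```

Emit:
apply_moves --commands '[{"linear": [0, 0, 3], "roll": 0}, {"linear": [-0.5, 0, 5], "roll": 0}, {"linear": [-2, 0.05, 5], "roll": 0}, {"linear": [-3.3, 0.1, 4.5], "roll": 0}, {"linear": [-3.3, 0.1, 3.5], "roll": 0}]' --fingers -0.1 --squeeze 50

```text
t: 32.5
eef_pos: [0.4899, 0.0208, 0.1849]
tool_rot: [0.026, 1.0, -0.001, -0.0]
force: [0.5, -0.2, 0.2]
width: 0.0417
grip_force: 0.0
```

Emit:
apply_moves --commands '[{"linear": [0, 0, -1.5], "roll": 0}, {"linear": [0, 0, -3], "roll": 0}, {"linear": [0, 0, -4.2], "roll": 0}, {"linear": [0, 0, -4.2], "roll": 0}, {"linear": [0, 0, -4.2], "roll": 0}]'

```text
t: 33.12
eef_pos: [0.4912, 0.0213, 0.1439]
tool_rot: [0.026, 1.0, 0.0, 0.0]
force: [0.2, -0.1, 1.3]
width: 0.0423
grip_force: 0.0
```

Emit:
apply_moves --commands '[{"linear": [0, 0, 0], "roll": 0}, {"linear": [0, 0, 0], "roll": 0}, {"linear": [0, 0, 0], "roll": 0}, {"linear": [0, 0, 0], "roll": 0}, {"linear": [0, 0, 0], "roll": 0}]' --fingers -1

```text
t: 33.75
eef_pos: [0.4912, 0.0217, 0.1439]
tool_rot: [0.026, 1.0, 0.0, 0.0]
force: [1.1, 4.8, 2.1]
width: 0.0229
grip_force: 50.0
```

Emit:
apply_moves --commands '[{"linear": [0.4, 0, 0.2], "roll": 0}, {"linear": [0.8, 0, 0.35], "roll": 0}, {"linear": [1.2, -0.05, 0.5], "roll": 0}, {"linear": [1.6, -0.05, 0.6], "roll": 0}, {"linear": [2.0, -0.1, 0.7], "roll": 0}]'

```text
t: 34.38
eef_pos: [0.5097, 0.0207, 0.1503]
tool_rot: [0.026, 1.0, 0.0, -0.001]
force: [-7.9, 6.1, 7.8]
width: 0.0232
grip_force: 50.0
```

Emit:
apply_moves --commands '[{"linear": [0.3, 0, 0.05], "roll": 0}, {"linear": [0.6, 0, 0.1], "roll": 0}, {"linear": [0.9, 0, 0.1], "roll": 0}, {"linear": [1.2, 0, 0.1], "roll": 0}, {"linear": [1.2, 0, 0.1], "roll": 0}]'

```text
t: 35.0
eef_pos: [0.5225, 0.02, 0.1518]
tool_rot: [0.027, 1.0, -0.0, -0.001]
force: [-5.1, 0.2, 8.0]
width: 0.023
grip_force: 50.0
```

```bash
python3 tq.py 1; python3 chk.py
```

```text
t 35.0 p [0.5225 0.02   0.1518] yaw 176.94 q7 1.164 w 0.023 g 50.0
j7 0.47 F [-5.1  0.2  8. ] T [ 0.529  1.518 -0.572] Tz [-0.572]
red 81 [274. 247.] chuck angle cands [(np.float64(0.685445570020353), 108), (np.float64(0.7788795753389052), 110), (np.float64(0.8658908884315304), 106)]
yellow 57 [253.5 203.6] chuck angle cands [(np.float64(3.265733736253661), 118), (np.float64(3.3423298784950837), 116), (np.float64(3.471031386304922), 120)]
blue 22 [235.4 224.5] chuck angle cands [(np.float64(1.9485827751587497), 118), (np.float64(2.031399794394466), 116), (np.float64(2.2745711507208575), 120)]
```

Emit:
apply_moves --commands '[{"linear": [0.2, 0, 0], "roll": 0}, {"linear": [0.3, 0, 0], "roll": 0}, {"linear": [0.3, 0, 0], "roll": 0}, {"linear": [0.3, 0, 0], "roll": 0}, {"linear": [0.3, 0, 0], "roll": 0}]'

```text
t: 35.67
eef_pos: [0.5252, 0.02, 0.1517]
tool_rot: [0.026, 1.0, -0.001, -0.001]
force: [-7.2, 0.7, 7.1]
width: 0.0229
grip_force: 50.0
```

Emit:
apply_moves --commands '[{"linear": [0, 0, 0], "roll": 0}, {"linear": [0, 0, 0], "roll": 0}, {"linear": [0, 0, 0], "roll": 0}, {"linear": [0, 0, 0], "roll": 0}, {"linear": [0, 0, 0], "roll": 0}]' --fingers -0.2 --squeeze 60

```text
t: 36.3
eef_pos: [0.526, 0.0201, 0.1517]
tool_rot: [0.026, 1.0, -0.0, 0.0]
force: [-0.7, 0.3, -1.1]
width: 0.0374
grip_force: 0.0
```

```bash
python3 - <<'E'
from line import *
w=live('yellow');cv2.imwrite('pics/w10.png',w[...,::-1])
o=readout.get_obs();print(o['eef_pos'])
h=cv2.cvtColor(w,cv2.COLOR_RGB2HSV);b=blobs(w,'yellow',(230,330,180,330),110)[0][0];print(b)
print(blobs(w,'red',(180,380,200,420))[0][:1],blobs(w,'blue',(180,380,80,300))[0][:1])
c=campose('wrist',o)
for th in(112,116,120,124):
    t=np.radians(th+120);print(th,'b',proj(c,[.5235+.068*np.sin(t),.0195-.068*np.sin(t)*.054,.125+.068*np.cos(t)]).round(1), 'yface',proj(c,[.5235+.077*np.sin(t-4*np.pi/3),.0195,.125+.077*np.cos(t-4*np.pi/3)]).round(1))
E
python3 chk.py
```

```text
yellow px [280.  249.8  26.5] centre [0.5168 0.0202] area 115 ang by centroid -136.6 by fit -156.1
[0.52600313 0.02015133 0.15166057]
(1591, [279.4, 251.9], [256, 224, 48, 52])
[(234, [279.8, 285.3], [267, 281, 26, 12])] [(765, [280.1, 141.0], [265, 127, 31, 30])]
112 b [279.8 146.3] yface [278.2 242.3]
116 b [279.8 143.2] yface [278.7 252.1]
120 b [279.8 140.3] yface [279.3 261.6]
124 b [279.8 137.7] yface [279.8 270.7]
red 81 [273.6 247.5] chuck angle cands [(np.float64(0.7557100602644848), 112), (np.float64(0.8019172847934626), 110), (np.float64(0.9332937824994466), 114)]
yellow 75 [253.2 205.1] chuck angle cands [(np.float64(1.8820160820132725), 118), (np.float64(1.9449917155741412), 120), (np.float64(2.2611217639374916), 116)]
blue 21 [234.9 223.6] chuck angle cands [(np.float64(1.9672168637580114), 120), (np.float64(2.0863072419896564), 118), (np.float64(2.248690855073821), 122)]
```

Emit:
apply_moves --commands '[{"linear": [-0.5, 0, 0], "roll": 0}, {"linear": [-0.5, 0, 0], "roll": 0}, {"linear": [-0.5, 0, 0], "roll": 0}, {"linear": [-0.5, 0, 0], "roll": 0}, {"linear": [-0.5, 0, 0], "roll": 0}]' --fingers -1

```text
t: 37.02
eef_pos: [0.5209, 0.0202, 0.1516]
tool_rot: [0.026, 1.0, -0.0, -0.0]
force: [-5.0, 0.3, 2.5]
width: 0.0227
grip_force: 60.0
```

Emit:
apply_moves --commands '[{"linear": [0.15, 0, 0], "roll": 0}, {"linear": [0.25, 0, 0], "roll": -4}, {"linear": [0.25, 0, 0], "roll": -8}, {"linear": [0.25, 0, 0], "roll": -12}, {"linear": [0.25, 0, 0], "roll": -15}]'

```text
t: 37.65
eef_pos: [0.5231, 0.0198, 0.1517]
tool_rot: [0.157, 0.988, -0.0, -0.0]
force: [-7.6, -2.6, 7.2]
width: 0.0227
grip_force: 60.0
```

```bash
python3 tq.py 1
```

```text
t 37.65 p [0.5231 0.0198 0.1517] yaw 161.89 q7 0.923 w 0.0227 g 60.0
j7 0.513 F [-7.6 -2.6  7.2] T [-0.24  1.92  0.52] Tz [0.52]
```

Emit:
apply_moves --commands '[{"linear": [0, 0, 0], "roll": -3}, {"linear": [0, 0, 0], "roll": -6}, {"linear": [0, 0, 0], "roll": -9}, {"linear": [0, 0, 0], "roll": -12}, {"linear": [0, 0, 0], "roll": -15}]'

```text
t: 38.28
eef_pos: [0.5232, 0.0196, 0.1517]
tool_rot: [0.285, 0.959, -0.001, -0.0]
force: [-6.6, -4.0, 5.8]
width: 0.0229
grip_force: 60.0
```

```bash
python3 tq.py 1
```

```text
t 38.27 p [0.5232 0.0196 0.1517] yaw 146.89 q7 0.681 w 0.0229 g 60.0
j7 0.742 F [-6.6 -4.   5.8] T [-0.282  1.578  0.481] Tz [0.481]
```

Emit:
apply_moves --commands '[{"linear": [0, 0, 0], "roll": -3}, {"linear": [0, 0, 0], "roll": -6}, {"linear": [0, 0, 0], "roll": -9}, {"linear": [0, 0, 0], "roll": -12}, {"linear": [0, 0, 0], "roll": -15}]'

```text
t: 38.9
eef_pos: [0.5234, 0.0195, 0.1517]
tool_rot: [0.408, 0.913, -0.001, 0.0]
force: [-5.0, -4.5, 4.3]
width: 0.0229
grip_force: 60.0
```

```bash
python3 tq.py 1
```

```text
t 38.9 p [0.5234 0.0195 0.1517] yaw 131.88 q7 0.438 w 0.0229 g 60.0
j7 0.708 F [-5.  -4.5  4.3] T [-0.411  1.171  0.561] Tz [0.561]
```

Emit:
apply_moves --commands '[{"linear": [0, 0, 0], "roll": -3}, {"linear": [0, 0, 0], "roll": -6}, {"linear": [0, 0, 0], "roll": -9}, {"linear": [0, 0, 0], "roll": -12}, {"linear": [0, 0, 0], "roll": -15}]'

```text
t: 39.52
eef_pos: [0.5236, 0.0194, 0.1517]
tool_rot: [0.523, 0.852, -0.0, 0.0]
force: [-4.1, -5.1, 4.0]
width: 0.0227
grip_force: 60.0
```

```bash
python3 tq.py 1
```

```text
t 39.52 p [0.5236 0.0194 0.1517] yaw 116.88 q7 0.193 w 0.0227 g 60.0
j7 0.676 F [-4.1 -5.1  4. ] T [-0.493  0.701  0.632] Tz [0.632]
```

Emit:
apply_moves --commands '[{"linear": [0, 0, 0], "roll": -3}, {"linear": [0, 0, 0], "roll": -6}, {"linear": [0, 0, 0], "roll": -9}, {"linear": [0, 0, 0], "roll": -12}, {"linear": [0, 0, 0], "roll": -15}]'

```text
t: 40.15
eef_pos: [0.5238, 0.0193, 0.1517]
tool_rot: [0.63, 0.776, -0.0, 0.0]
force: [-2.5, -6.1, 1.8]
width: 0.023
grip_force: 60.0
```

```bash
python3 tq.py 1
```

```text
t 40.15 p [0.5238 0.0193 0.1517] yaw 101.87 q7 -0.052 w 0.023 g 60.0
j7 0.645 F [-2.5 -6.1  1.8] T [-0.518  0.38   0.664] Tz [0.664]
```

Emit:
apply_moves --commands '[{"linear": [0, 0, 0], "roll": -3}, {"linear": [0, 0, 0], "roll": -6}, {"linear": [0, 0, 0], "roll": -9}, {"linear": [0, 0, 0], "roll": -12}, {"linear": [0, 0, 0], "roll": -15}]'

```text
t: 40.78
eef_pos: [0.5236, 0.0189, 0.1516]
tool_rot: [0.726, 0.688, -0.001, 0.001]
force: [-3.6, -7.0, 1.9]
width: 0.0231
grip_force: 60.0
```

```bash
python3 tq.py 1
```

```text
t 40.77 p [0.5236 0.0189 0.1516] yaw 86.87 q7 -0.299 w 0.0231 g 60.0
j7 0.646 F [-3.6 -7.   1.9] T [-1.194  0.623  0.666] Tz [0.666]
```

Emit:
apply_moves --commands '[{"linear": [0, 0, 0], "roll": -3}, {"linear": [0, 0, 0], "roll": -6}, {"linear": [0, 0, 0], "roll": -9}, {"linear": [0, 0, 0], "roll": -12}, {"linear": [0, 0, 0], "roll": -15}]'

```text
t: 41.4
eef_pos: [0.5236, 0.019, 0.1516]
tool_rot: [0.81, 0.587, -0.0, 0.001]
force: [-3.0, -6.3, 2.6]
width: 0.0228
grip_force: 60.0
```

```bash
python3 tq.py 1
```

```text
t 41.4 p [0.5236 0.019  0.1516] yaw 71.88 q7 -0.546 w 0.0228 g 60.0
j7 0.611 F [-3.  -6.3  2.6] T [-1.112  0.596  0.711] Tz [0.711]
```

Emit:
apply_moves --commands '[{"linear": [0, 0, 0], "roll": -3}, {"linear": [0, 0, 0], "roll": -6}, {"linear": [0, 0, 0], "roll": -6}, {"linear": [0, 0, 0], "roll": -6}, {"linear": [0, 0, 0], "roll": -6}]'

```text
t: 42.02
eef_pos: [0.5237, 0.019, 0.1516]
tool_rot: [0.839, 0.544, -0.0, 0.001]
force: [-3.5, -6.5, 2.5]
width: 0.0227
grip_force: 60.0
```

Emit:
apply_moves --commands '[{"linear": [0, 0, 0], "roll": 0}, {"linear": [0, 0, 0], "roll": 0}, {"linear": [0, 0, 0], "roll": 0}, {"linear": [0, 0, 0], "roll": 0}, {"linear": [0, 0, 0], "roll": 0}]' --fingers 0

```text
t: 42.65
eef_pos: [0.5235, 0.0202, 0.1517]
tool_rot: [0.839, 0.545, -0.0, -0.0]
force: [0.9, 0.4, 0.1]
width: 0.0472
grip_force: 0.0
```

```bash
python3 - <<'E'
from line import *
import tq
w=live('yellow');cv2.imwrite('pics/w11.png',w[...,::-1]);tq.st(1)
E
python3 chk.py
```

```text
yellow px [281.5 260.7  26.9] centre [0.5255 0.0223] area 109 ang by centroid 145.7 by fit 108.9
t 42.7 p [0.5235 0.0202 0.1517] yaw 65.98 q7 -0.644 w 0.0469 g 0.0
j7 -0.0 F [ 0.9 -0.2  0.3] T [-0.083 -0.046  0.003] Tz [0.003]
red 84 [273.1 248.1] chuck angle cands [(np.float64(0.7448317086894118), 116), (np.float64(0.7783820351259889), 114), (np.float64(0.9269138536769442), 118)]
yellow 37 [249.4 205.3] chuck angle cands [(np.float64(0.35700107962318794), 112), (np.float64(0.9329242344697589), 114), (np.float64(0.9540558229777769), 110)]
blue 25 [234.2 221.7] chuck angle cands [(np.float64(1.7636290213458217), 124), (np.float64(1.9669961490249634), 122), (np.float64(1.9834641080535915), 126)]
```

Emit:
apply_moves --commands '[{"linear": [0, 0, 0], "roll": 0}, {"linear": [0, 0, 0], "roll": 0}, {"linear": [0, 0, 0], "roll": 0}, {"linear": [0, 0, 0], "roll": 0}, {"linear": [0, 0, 0], "roll": 0}]' --fingers -1

```text
t: 43.38
eef_pos: [0.5236, 0.02, 0.1517]
tool_rot: [0.839, 0.544, 0.0, 0.0]
force: [1.3, -1.5, -0.3]
width: 0.0231
grip_force: 60.0
```

Emit:
apply_moves --commands '[{"linear": [0, 0, 0], "roll": -2}, {"linear": [0, 0, 0], "roll": -5}, {"linear": [0, 0, 0], "roll": -8}, {"linear": [0, 0, 0], "roll": -10}, {"linear": [0, 0, 0], "roll": -12}]'

```text
t: 44.0
eef_pos: [0.5236, 0.02, 0.1517]
tool_rot: [0.891, 0.453, 0.0, 0.0]
force: [2.5, -3.7, 0.7]
width: 0.0228
grip_force: 60.0
```

```bash
python3 tq.py 1
```

```text
t 44.0 p [0.5236 0.02   0.1517] yaw 53.88 q7 -0.844 w 0.0228 g 60.0
j7 0.123 F [ 2.5 -3.7  0.7] T [-0.976 -0.744  0.712] Tz [0.712]
```

Emit:
apply_moves --commands '[{"linear": [0, 0, 0], "roll": 0}, {"linear": [0, 0, 0], "roll": 0}, {"linear": [0, 0, 0], "roll": 0}, {"linear": [0, 0, 0], "roll": 0}, {"linear": [0, 0, 0.3], "roll": 0}]' --fingers -0.1

```text
t: 44.62
eef_pos: [0.5233, 0.0202, 0.1546]
tool_rot: [0.891, 0.454, -0.0, -0.0]
force: [0.5, 0.3, 1.1]
width: 0.0421
grip_force: 0.0
```

Run:
```python
from line import *
w=live('yellow');cv2.imwrite('pics/w12.png',w[...,::-1])
```

```text
yellow px [280.5 259.   26.2] centre [0.5252 0.022 ] area 107 ang by centroid 136.8 by fit 98.0
```

Emit:
apply_moves --commands '[{"linear": [0, 0, 1.6], "roll": 0}, {"linear": [0, 0, 3.2], "roll": 10}, {"linear": [-1.5, 0, 3.5], "roll": 20}, {"linear": [-3, 0, 3.5], "roll": 30}, {"linear": [-4, 0, 3.5], "roll": 40}]'

```text
t: 45.3
eef_pos: [0.4833, 0.0202, 0.1908]
tool_rot: [0.68, 0.733, 0.0, 0.0]
force: [0.6, 1.0, -0.3]
width: 0.0422
grip_force: 0.0
```

Emit:
apply_moves --commands '[{"linear": [0, 0, 0], "roll": 10}, {"linear": [0, 0, 0], "roll": 10}, {"linear": [0, 0, -0.8], "roll": 10}, {"linear": [0, 0, -2.3], "roll": 10}, {"linear": [0, 0, -3.6], "roll": 10}]' --fingers -1 --squeeze 40

```text
t: 45.92
eef_pos: [0.4831, 0.0202, 0.1523]
tool_rot: [0.616, 0.788, -0.0, -0.0]
force: [0.1, 0.5, -0.1]
width: 0.0004
grip_force: 0.0
```

Emit:
apply_moves --commands '[{"linear": [1.4, 0, 0], "roll": 0}, {"linear": [2.9, 0, 0.2], "roll": 0}, {"linear": [4.5, -0.1, 0.3], "roll": 0}, {"linear": [5.4, -0.1, 0.2], "roll": 0}, {"linear": [6.3, -0.2, -0.1], "roll": 0}]'

```text
t: 46.55
eef_pos: [0.5471, 0.0183, 0.1526]
tool_rot: [0.616, 0.788, -0.0, -0.0]
force: [-3.3, -0.8, -0.1]
width: 0.0004
grip_force: 1.5
```

```bash
python3 tq.py 1; python3 chk.py
```

```text
t 46.55 p [0.5471 0.0183 0.1526] yaw 103.98 q7 -0.01 w 0.0004 g 1.5
j7 0.065 F [-3.3 -0.8 -0.1] T [-0.194  0.877 -0.049] Tz [-0.049]
red 67 [262.6 247.8] chuck angle cands [(np.float64(1.1152720641078007), 158), (np.float64(1.1457311121555376), 160), (np.float64(1.4744451059678607), 156)]
yellow 102 [266.9 220.5] chuck angle cands [(np.float64(0.6074922705030027), 158), (np.float64(0.8599474233667942), 156), (np.float64(1.536467664357707), 160)]
blue 60 [233.2 207.3] chuck angle cands [(np.float64(0.17575452968741842), 164), (np.float64(0.47488237364454655), 162), (np.float64(0.6344046579652232), 166)]
```

Emit:
apply_moves --commands '[{"linear": [1.0, 0, -0.3], "roll": 0}, {"linear": [2.1, -0.05, -0.9], "roll": 0}, {"linear": [2.8, -0.1, -1.5], "roll": 0}, {"linear": [3.3, -0.1, -2.3], "roll": 0}, {"linear": [3.6, -0.1, -3.1], "roll": 0}]'

```text
t: 47.22
eef_pos: [0.5835, 0.017, 0.1216]
tool_rot: [0.616, 0.788, 0.0, 0.001]
force: [1.3, -1.7, 5.0]
width: 0.0001
grip_force: 2.2
```

```bash
python3 tq.py 1; python3 chk.py
```

```text
t 47.23 p [0.5835 0.017  0.1216] yaw 103.98 q7 -0.034 w 0.0001 g 2.2
j7 0.129 F [ 1.3 -1.7  5. ] T [-0.679 -0.496 -0.055] Tz [-0.055]
red 14 [247.1 240.1] chuck angle cands [(np.float64(1.8516044113868215), -162), (np.float64(2.08424249245592), -160), (np.float64(2.1084182726731977), -164)]
yellow 64 [274.  238.2] chuck angle cands [(np.float64(1.1765003975531911), -162), (np.float64(1.23864878530483), -164), (np.float64(1.5434563852889183), -160)]
blue 42 [239.6 202.7] chuck angle cands [(np.float64(0.9570938791295959), -158), (np.float64(1.0536578202851743), -156), (np.float64(1.1262041483526875), -160)]
```

Emit:
apply_moves --commands '[{"linear": [0.2, 0, -0.6], "roll": 0}, {"linear": [0.3, 0, -1.2], "roll": 0}, {"linear": [0.3, 0, 2], "roll": 3}, {"linear": [-1, 0, 7], "roll": 13}, {"linear": [-5, 0.2, 7.5], "roll": 23}]'

```text
t: 47.9
eef_pos: [0.5339, 0.0198, 0.1989]
tool_rot: [0.444, 0.896, 0.001, 0.002]
force: [-0.4, 0.5, -0.3]
width: 0.0009
grip_force: 0.0
```

Emit:
apply_moves --commands '[{"linear": [-3, 0.1, 0], "roll": 10}, {"linear": [-4.2, 0.2, 0], "roll": 20}, {"linear": [-4.2, 0.2, 0], "roll": 30}, {"linear": [-4.2, 0.2, 0], "roll": 40}, {"linear": [-4.2, 0.2, 0], "roll": 50}]' --fingers -0.1 --squeeze 50

```text
t: 48.52
eef_pos: [0.4903, 0.0213, 0.1964]
tool_rot: [0.023, 1.0, 0.0, -0.0]
force: [-0.2, 0.0, -0.2]
width: 0.0416
grip_force: 0.0
```

```bash
python3 tq.py 1
python3 - <<'E'
from h import *
o=readout.get_obs();w=cams.capture('wrist');c=campose('wrist',o);cv2.imwrite('pics/w13.png',w[...,::-1])
print(blobs(w,'blue',(180,380,100,330))[0][:2])
for th in(-45,-40,-35,-30,-25):
    t=np.radians(th);print(th,[proj(c,[.5235+r*np.sin(t)*.9985,.0195-r*np.sin(t)*.054,.125+r*np.cos(t)]).round(1).tolist() for r in(.077,.067)])
E
```

```text
t 48.52 p [0.4903 0.0213 0.1964] yaw 177.33 q7 1.267 w 0.0416 g 0.0
j7 -4.434 F [-0.2  0.  -0.2] T [ 0.028 -0.132  0.039] Tz [0.039]
[(710, [280.7, 225.6], [263, 210, 34, 35])]
-45 [[280.8, 199.6], [280.7, 206.6]]
-40 [[280.8, 207.7], [280.7, 213.6]]
-35 [[280.7, 216.5], [280.6, 220.9]]
-30 [[280.6, 225.6], [280.6, 228.6]]
-25 [[280.6, 235.2], [280.5, 236.6]]
```

Emit:
apply_moves --commands '[{"linear": [0, 0, -1.5], "roll": 0}, {"linear": [0, 0, -3], "roll": 0}, {"linear": [0, 0.05, -4.5], "roll": 0}, {"linear": [0, 0.05, -5.4], "roll": 0}, {"linear": [0, 0.05, -5.4], "roll": 0}]'

```text
t: 49.2
eef_pos: [0.4902, 0.0218, 0.142]
tool_rot: [0.026, 1.0, 0.0, -0.001]
force: [1.1, 0.2, 0.2]
width: 0.0422
grip_force: 0.0
```

Emit:
apply_moves --commands '[{"linear": [0, 0, 0], "roll": 0}, {"linear": [0, 0, 0], "roll": 0}, {"linear": [0, 0, 0], "roll": 0}, {"linear": [0, 0, 0], "roll": 0}, {"linear": [0.2, 0, 0.1], "roll": 0}]' --fingers -1

```text
t: 49.82
eef_pos: [0.4917, 0.0217, 0.1435]
tool_rot: [0.026, 1.0, -0.0, -0.001]
force: [-7.4, 1.4, 3.0]
width: 0.0232
grip_force: 50.0
```

Emit:
apply_moves --commands '[{"linear": [0.4, 0, 0.2], "roll": 0}, {"linear": [0.8, 0, 0.4], "roll": 0}, {"linear": [1.2, -0.05, 0.5], "roll": 0}, {"linear": [1.6, -0.05, 0.6], "roll": 0}, {"linear": [2.0, -0.1, 0.7], "roll": 0}]'

```text
t: 50.45
eef_pos: [0.5106, 0.0207, 0.1498]
tool_rot: [0.026, 1.0, -0.0, -0.002]
force: [-6.5, 2.3, -8.4]
width: 0.0224
grip_force: 50.0
```

Emit:
apply_moves --commands '[{"linear": [0.4, 0, 0.1], "roll": 0}, {"linear": [0.8, 0, 0.1], "roll": 0}, {"linear": [1.2, -0.05, 0.1], "roll": 0}, {"linear": [1.5, -0.05, 0.1], "roll": 0}, {"linear": [1.5, -0.05, 0.1], "roll": 0}]'

```text
t: 51.08
eef_pos: [0.5268, 0.0198, 0.1507]
tool_rot: [0.027, 1.0, -0.0, -0.001]
force: [-2.2, -1.7, -16.6]
width: 0.0226
grip_force: 50.0
```

Emit:
apply_moves --commands '[{"linear": [0, 0, 0], "roll": 0}, {"linear": [0, 0, 0], "roll": 0}, {"linear": [0, 0, 0], "roll": 0}, {"linear": [-0.1, 0, 0], "roll": 0}, {"linear": [-0.2, 0, 0], "roll": 0}]' --fingers -0.2 --squeeze 60

```text
t: 51.7
eef_pos: [0.5255, 0.0202, 0.1517]
tool_rot: [0.026, 1.0, -0.0, 0.0]
force: [-0.3, -0.7, -0.1]
width: 0.0374
grip_force: 0.0
```

```bash
python3 tq.py 1
python3 - <<'E'
from line import *
w=live('blue');cv2.imwrite('pics/w14.png',w[...,::-1])
o=readout.get_obs();c=campose('wrist',o)
print(blobs(w,'blue',(230,330,180,330),110)[0][0],blobs(w,'red',(180,380,80,300))[0][:1])
for th in(-8,-4,0,4):
    t=np.radians(th-120);print(th,'r',proj(c,[.5235+.068*np.sin(t),.0195-.068*np.sin(t)*.054,.125+.068*np.cos(t)]).round(1))
E
```

```text
t 51.7 p [0.5255 0.0202 0.1517] yaw 176.99 q7 1.194 w 0.0374 g 0.0
j7 -0.015 F [-0.3 -0.7 -0.1] T [ 0.048 -0.146 -0.038] Tz [-0.038]
blue px [279.4 251.2  24.1] centre [0.5171 0.0199] area 130 ang by centroid -49.4 by fit -56.5
(1451, [280.1, 250.2], [256, 228, 48, 47]) [(814, [280.1, 143.5], [265, 128, 31, 33])]
-8 r [279.8 147. ]
-4 r [279.8 143.9]
0 r [279.8 141.1]
4 r [279.8 138.5]
```

Emit:
apply_moves --commands '[{"linear": [-0.5, 0, 0], "roll": 0}, {"linear": [-0.5, 0, 0], "roll": 0}, {"linear": [-0.5, 0, 0], "roll": 0}, {"linear": [-0.5, 0, 0], "roll": 0}, {"linear": [-0.5, 0, 0], "roll": 0}]' --fingers -1

```text
t: 52.38
eef_pos: [0.5204, 0.0202, 0.1516]
tool_rot: [0.026, 1.0, -0.0, -0.0]
force: [-3.7, 1.0, 2.7]
width: 0.0226
grip_force: 60.0
```

Emit:
apply_moves --commands '[{"linear": [0.15, 0, 0], "roll": 0}, {"linear": [0.3, 0, 0], "roll": -4}, {"linear": [0.3, 0, 0], "roll": -8}, {"linear": [0.3, 0, 0], "roll": -12}, {"linear": [0.3, 0, 0], "roll": -15}]'

```text
t: 53.0
eef_pos: [0.523, 0.0196, 0.1517]
tool_rot: [0.157, 0.988, -0.001, -0.0]
force: [-6.9, -3.3, 8.8]
width: 0.0228
grip_force: 60.0
```

```bash
python3 tq.py 1
```

```text
t 53.0 p [0.523  0.0196 0.1517] yaw 161.88 q7 0.951 w 0.0228 g 60.0
j7 0.511 F [-6.9 -3.3  8.8] T [-0.343  2.157  0.517] Tz [0.517]
```

Emit:
apply_moves --commands '[{"linear": [0, 0, 0], "roll": -3}, {"linear": [0, 0, 0], "roll": -6}, {"linear": [0, 0, 0], "roll": -9}, {"linear": [0, 0, 0], "roll": -12}, {"linear": [0, 0, 0], "roll": -15}]'

```text
t: 53.62
eef_pos: [0.5232, 0.0193, 0.1517]
tool_rot: [0.285, 0.958, -0.001, -0.0]
force: [-7.6, -6.0, 8.6]
width: 0.0231
grip_force: 60.0
```

```bash
python3 tq.py 1
```

```text
t 53.62 p [0.5232 0.0193 0.1517] yaw 146.87 q7 0.707 w 0.0231 g 60.0
j7 0.751 F [-7.6 -6.   8.6] T [-0.634  1.845  0.534] Tz [0.534]
```

Emit:
apply_moves --commands '[{"linear": [0, 0, 0], "roll": -3}, {"linear": [0, 0, 0], "roll": -6}, {"linear": [0, 0, 0], "roll": -9}, {"linear": [0, 0, 0], "roll": -12}, {"linear": [0, 0, 0], "roll": -15}]'

```text
t: 54.25
eef_pos: [0.5234, 0.019, 0.1518]
tool_rot: [0.408, 0.913, -0.001, 0.0]
force: [-6.4, -7.5, 6.7]
width: 0.0232
grip_force: 60.0
```

```bash
python3 tq.py 1
```

```text
t 54.25 p [0.5234 0.019  0.1518] yaw 131.85 q7 0.463 w 0.0232 g 60.0
j7 0.757 F [-6.4 -7.5  6.7] T [-0.97   1.429  0.462] Tz [0.462]
```

Emit:
apply_moves --commands '[{"linear": [0, 0, 0], "roll": -3}, {"linear": [0, 0, 0], "roll": -6}, {"linear": [0, 0, 0], "roll": -9}, {"linear": [0, 0, 0], "roll": -12}, {"linear": [0, 0, 0], "roll": -15}]'

```text
t: 54.88
eef_pos: [0.5235, 0.0191, 0.1516]
tool_rot: [0.524, 0.852, -0.001, 0.0]
force: [-2.7, -5.8, 1.4]
width: 0.0227
grip_force: 60.0
```

```bash
python3 tq.py 1
```

```text
t 54.88 p [0.5235 0.0191 0.1516] yaw 116.83 q7 0.216 w 0.0227 g 60.0
j7 1.363 F [-2.7 -5.8  1.4] T [-1.398  0.528  0.57 ] Tz [0.57]
```

Emit:
apply_moves --commands '[{"linear": [0, 0, 0], "roll": -3}, {"linear": [0, 0, 0], "roll": -6}, {"linear": [0, 0, 0], "roll": -9}, {"linear": [0, 0, 0], "roll": -12}, {"linear": [0, 0, 0], "roll": -15}]'

```text
t: 55.5
eef_pos: [0.5233, 0.0189, 0.1515]
tool_rot: [0.63, 0.776, -0.001, 0.0]
force: [-5.5, -5.6, 4.0]
width: 0.023
grip_force: 60.0
```

```bash
python3 tq.py 1
```

```text
t 55.5 p [0.5233 0.0189 0.1515] yaw 101.87 q7 -0.03 w 0.023 g 60.0
j7 0.714 F [-5.5 -5.6  4. ] T [-1.401  1.252  0.577] Tz [0.577]
```

Emit:
apply_moves --commands '[{"linear": [0, 0, 0], "roll": -3}, {"linear": [0, 0, 0], "roll": -6}, {"linear": [0, 0, 0], "roll": -9}, {"linear": [0, 0, 0], "roll": -12}, {"linear": [0, 0, 0], "roll": -15}]'

```text
t: 56.12
eef_pos: [0.5232, 0.0189, 0.1515]
tool_rot: [0.726, 0.688, -0.001, 0.0]
force: [-5.0, -7.5, 4.1]
width: 0.0225
grip_force: 60.0
```

```bash
python3 tq.py 1
```

```text
t 56.12 p [0.5232 0.0189 0.1515] yaw 86.87 q7 -0.278 w 0.0225 g 60.0
j7 0.676 F [-5.  -7.5  4.1] T [-1.372  1.448  0.601] Tz [0.601]
```

Emit:
apply_moves --commands '[{"linear": [0, 0, 0], "roll": -3}, {"linear": [0, 0, 0], "roll": -6}, {"linear": [0, 0, 0], "roll": -9}, {"linear": [0, 0, 0], "roll": -12}, {"linear": [0, 0, 0], "roll": -15}]'

```text
t: 56.75
eef_pos: [0.5232, 0.0189, 0.1515]
tool_rot: [0.81, 0.587, -0.001, 0.0]
force: [-4.8, -6.4, 4.0]
width: 0.0232
grip_force: 60.0
```

```bash
python3 tq.py 1
```

```text
t 56.75 p [0.5232 0.0189 0.1515] yaw 71.87 q7 -0.526 w 0.0232 g 60.0
j7 0.639 F [-4.8 -6.4  4. ] T [-1.373  1.356  0.661] Tz [0.661]
```

Emit:
apply_moves --commands '[{"linear": [0, 0, 0], "roll": -2}, {"linear": [0, 0, 0], "roll": -4}, {"linear": [0, 0, 0], "roll": -6}, {"linear": [0, 0, 0], "roll": -8}, {"linear": [0, 0, 0], "roll": -10}]'

```text
t: 57.38
eef_pos: [0.5232, 0.0189, 0.1515]
tool_rot: [0.858, 0.514, -0.001, 0.0]
force: [-5.2, -7.1, 3.7]
width: 0.0229
grip_force: 60.0
```

```bash
python3 tq.py 1
```

```text
t 57.38 p [0.5232 0.0189 0.1515] yaw 61.91 q7 -0.691 w 0.0229 g 60.0
j7 0.18 F [-5.2 -7.1  3.7] T [-1.213  1.288  0.689] Tz [0.689]
```

Emit:
apply_moves --commands '[{"linear": [0, 0, 0], "roll": -4}, {"linear": [0, 0, 0], "roll": -8}, {"linear": [0, 0, 0], "roll": -12}, {"linear": [0, 0, 0], "roll": -16}, {"linear": [0, 0, 0], "roll": -19}]'

```text
t: 58.0
eef_pos: [0.5234, 0.0191, 0.1516]
tool_rot: [0.931, 0.365, -0.001, 0.001]
force: [-4.8, -6.6, 2.5]
width: 0.023
grip_force: 60.0
```

```bash
python3 tq.py 1
```

```text
t 58.0 p [0.5234 0.0191 0.1516] yaw 42.87 q7 -1.007 w 0.023 g 60.0
j7 0.32 F [-4.8 -6.6  2.5] T [-1.007  1.016  0.742] Tz [0.742]
```

Emit:
apply_moves --commands '[{"linear": [0, 0, 0], "roll": 0}, {"linear": [0, 0, 0], "roll": 0}, {"linear": [0, 0, 0], "roll": 0}, {"linear": [0, 0, 0], "roll": 0}, {"linear": [0, 0, 0], "roll": 0}]' --fingers -0.1

```text
t: 58.62
eef_pos: [0.5235, 0.0202, 0.1516]
tool_rot: [0.93, 0.366, 0.0, -0.0]
force: [-0.7, 0.7, -0.1]
width: 0.0423
grip_force: 0.0
```

Run:
```python
from line import *
import tq
w=live('blue');cv2.imwrite('pics/w15.png',w[...,::-1]);tq.st(1)
```

```text
blue px [280.3 264.6  23.6] centre [0.5243 0.0203] area 123 ang by centroid 179.3 by fit 169.3
t 58.67 p [0.5235 0.0202 0.1517] yaw 42.99 q7 -1.006 w 0.0421 g 0.0
j7 0.006 F [ 0.1  0.1 -0. ] T [-0.005 -0.077  0.02 ] Tz [0.02]
```

Emit:
apply_moves --commands '[{"linear": [0, 0, 2], "roll": 0}, {"linear": [0, 0, 4], "roll": 0}, {"linear": [0, 0, 7], "roll": 0}, {"linear": [0, 0, 10], "roll": 0}, {"linear": [0, 0, 10], "roll": 0}]'

```text
t: 59.3
eef_pos: [0.5245, 0.0203, 0.2536]
tool_rot: [0.93, 0.366, 0.002, 0.001]
force: [-0.7, 0.5, -0.4]
width: 0.0425
grip_force: 0.0
```

```bash
python3 -c "
from station import r,readout
o=readout.get_obs();print(o['t'],o['eef_pos']);print(r.finish_job())"
```

```text
59.3 [0.52448331 0.02025614 0.25361126]
the job is handed in; nothing more can be done
None
```

I screwed in red, yellow and blue in that order and handed the job in at 59.3 s with the arm clear; by torque and knob-line readings each stands roughly 1.4–1.6 rad past cork contact (quarter turn is 1.57, about 19 N), but contact was inferred from noisy torque, the result was not shown to me, and one push jammed against red's face at about 99 N, under the 120 N wrist limit.

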